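# Open the spice box and set the jar on the dish

### The job

Swing the lid of the wooden box up and back past its balance point so that it stays open by itself, then lift the blue spice jar out of its sloped rest and stand it upright in the middle of the small white dish, setting it down gently. Leave the box open, and do not disturb the mug, the garlic or the lemon.

Things in the scene. Friction and masses are not known exactly. Their poses are not given: they have to be found in the camera images.
- chest: Brown wooden box, fixed, blank brass plate in front. Origin: centre of underside; x from front (knob) to hinge side, z up. Walls x -46 to 59, y -75 to 75 mm, 7 mm thick, rim z 95; opening x -39 to 52, y -68 to 68. A sloped rest across the inside (ledge under the jar's foot, board along the lowest 30 mm of its front side) holds the jar leaning 28 degrees to the front, its upper part free.
- chest_lid (a joint): Lid hinge, rad: 0 shut, grows as it opens up and back, stop at 1.83. Axis along the box's y at x 61, z 96 mm in the box's frame. Turns freely: left below its balance point near 1.5 it falls shut, beyond it falls back on the stop and stays. Lid: plate 9 mm thick, underside at z 96, x -49 to 60, y -78 to 78 mm when shut.
- lid_knob (a point): Centre of the small knob on the middle of the lid's front edge: x -64 to -49, y -8 to 8, z 93 to 108 mm in the box's frame when shut; free space in front of and below it. Turns with the lid; its z axis is normal to the lid's outer face.
- jar_center (a point): Centre, half-way up, of the blue spice jar: 0.09 to 0.18 kg, 68 mm tall, square body 36 (x) by 40 (y) mm, 59 high, with a fixed round wooden stopper 30 across. z is its long axis, towards the stopper. It starts in the box leaning 28 degrees, stopper towards the box's front, its y along the box's y, up to 12 mm off the middle; its top is about 88 mm above the worktop.
- dish: Small white oblong dish, fixed to the worktop, 75 mm (x) by 105 mm (y), with a low 10 mm rim round a flat floor 5 mm above the worktop. Origin at the centre of its underside, on the worktop.
- green_mug: Bystander: green and white mug with a handle, 78x116x101 mm. Origin under its centre.
- garlic: Bystander: bulb of garlic, 56 mm across and 56 mm high. Origin under its centre.
- lemon: Bystander: lemon lying on its side, 72x57x58 mm. Origin at its underside.
Not all that is in view belongs to the job. There is more than one size of the dish; the one meant has the size given above.

How it is judged:
By the outcome, as a careful person would: the job done as asked, in the order asked, and still so for the second after the job is handed in, with the robot touching nothing.
It also fails if it takes over 54 s, if anything falls off the work surface, if the arm or the gripper's body presses on something with over 40 N, if the wrist force passes 120 N, or if a joint passes its speed limit or range.

### The arm

A 6-joint arm with a two-finger parallel gripper is mounted at the origin on a cart in front of the work surface, level with it; the furniture and walls round the work are solid. World frame = base frame: x ahead of the robot, y to its left, z up, the work surface at z = 0. Lengths are in m, angles in rad, forces in N, time in s.
With the tool pointing down it reaches from about 0.375 to 0.975 m from the base axis. Payload 3.8 kg.
Tool frame: the origin (TCP) lies at the very end of the fingers, on their centre line; the grasp point (between the pads) lies bot.grasp_offset behind it (bot.grasp_offset is the distance from the TCP to the grasp point, in m); y points along the fingers, x is the direction in which the jaws open and shut, and the axes are right-handed (so a half turn about y gives the same grasp; the last joint's range is limited). The gripper opens to 85 mm and grips with 20 to 120 N. Pads are 22 mm wide; open, the fingers measure 114 mm over their backs; the gripper's body (76 mm by 85 mm) begins 54 mm behind the grasp point. The pads swing forward as they close: fully open they stand 13 mm farther back than shut.
Start: joints at [1.114, 0.264, 1.604, -0, 1.274, -0.037], TCP at [0.275, 0.616, 0.231] pointing down, gripper open.
Joint ranges: [-2.63, 2.63], [-0.94, 2.18], [0.31, 2.57], [-1.31, 4.45], [0, 2.66], [-2.55, 2.55]. Speed limits (rad/s): [2.57, 2.57, 3.14, 3.14, 3.14, 3.14].

### API

Orientations are given as a rotation vector (axis times angle).
In Python, from workcell import sensors, read_camera, job, bot gives the robot as it stands.
- The arm moves only by the tool arm_command, never from a script. Its argument "deltas" is a list of rows, each a list of 4 numbers: the shift along the tool's x, y, z in m, then the turn about the tool's y in rad. A call has 1 to 20 rows; each row shifts and turns the commanded pose from where the row before left it, along the tool's axes as they then stand; what a row does not reach is not made up. A row lasts 1/8 s, in which the tool goes at most 62.5 mm and 10.7 degrees, less where a joint would pass 70% of its speed; a pose out of reach is approached as far as the arm can. A call is refused whole if a number of a shift passes 0.0625 or a number of a turn 0.188, either way. A call with a gripper value outside its range is refused whole. "fingers" is the finger opening in m, from 0 to 0.0854, set as the call begins (left out, the last holds). The fingers move at their own pace and stop on an object; "newtons" is the grip in N (left out, the last holds). Time passes only in rows, so rows that do not move let the fingers close. It gives the time, the measured TCP pose, the force and the opening at its end, in the units of the state.
- sensors.read_state(): the state, without advancing time (a new reading comes with each control period).
- read_camera(name): name is "scene" or "top"; returns a dict with "color" (420x560x3 uint8, red, green, blue), "vfov" (degrees; the focal length in pixels is half the picture's height over the tangent of half this angle, whatever the lens; pixels are square), "cx", "cy" (the principal point, pixels), "R" (3x3) and "t" (3): a world point X has camera coordinates R X + t. Camera axes: x right, y down, z forward; pixel columns grow to the right and rows downward; lengths in m; the calibration is good to about 2 mm. A picture is of the moment at which its call begins. There is no depth.
- job.finish_job(): hands the job in, once; it reports no verdict.
The state is a dict: "time": time; "q": joint angles; "joint_vel": joint speeds; "joint_torque": joint torques, N m; "tool_pos": TCP position; "tcp_rot": TCP orientation; "wrist_force": force on the tool from outside, world axes, zero at the start; "torque": the same for the moment, N m; "width": opening from 0.0 (shut) to 1.0 (fully open).
Only numpy, scipy, OpenCV 4.12 (cv2) and the standard library are available. Lean on these libraries where they do the work, as an engineer would, in place of code of your own. Each camera call takes 0.05 s, during which the arm holds its last target.

## Working session

There is one attempt and no reset: what is moved stays moved. The work goes in short steps, Python scripts to look and compute and a tool call to move; the robot and the scene stay as the last step left them, time stands still between calls to the robot, and variables do not carry over. Pictures are saved under pics/ and viewed, and the job is handed in when it is done.

Besides the shell and the picture viewer there is one more tool, called as name([rows], argument=value, ...), one row to a line, values as JSON. arm_command: Moves the arm, as the interface text tells. Its arguments: {"type":"object","properties":{"deltas":{"type":"array"},"fingers":{"type":"number"},"newtons":{"type":"number"}},"required":["deltas"]}

```bash
mkdir -p pics; ls; python3 - <<'E'
from workcell import sensors, read_camera, job, bot
import cv2
s=sensors.read_state()
for k,v in s.items(): print(k,v)
print(bot.grasp_offset)
for n in("scene","top"):
    c=read_camera(n); cv2.imwrite(f"pics/{n}0.png",cv2.cvtColor(c["color"],cv2.COLOR_RGB2BGR)); print(n,c["vfov"],c["cx"],c["cy"],c["R"],c["t"],c.keys())
E
```

```text
pics
time 0.0
q [ 1.11408185e+00  2.64746488e-01  1.60540342e+00  2.41495842e-06
  1.27369266e+00 -3.68973521e-02]
joint_vel [ 6.13365312e-04 -3.19134571e-05 -1.64323313e-03  3.27498129e-04
  6.47699084e-04 -5.98368868e-04]
joint_torque [ 6.62468519e-04 -5.15117168e+01 -3.67319655e+01 -1.27197031e-04
  1.28788326e-02  1.25079202e-05]
tool_pos [0.27479686 0.61571804 0.22995063]
tcp_rot [-1.3802267  -0.89320578  0.89638315]
wrist_force [-0.3496628  -0.89725626 -0.67858896]
torque [ 0.01255651  0.0139078  -0.05110306]
width 1.0018153462361736
0.0187
scene 46.92864192164666 272.70345971762276 219.41231403277655 [[ 0.80481097 -0.5935225  -0.00321518]
 [-0.3460433  -0.46481662 -0.81498438]
 [ 0.4822171   0.65702096 -0.579474  ]] [-0.49155682  0.24033427  0.83994214] dict_keys(['color', 'vfov', 'cx', 'cy', 'R', 't'])
top 45.607526581525015 273.4711599270606 208.2776595164282 [[ 4.42667492e-05 -9.99827087e-01 -1.85955373e-02]
 [-9.95996996e-01  1.61811169e-03 -8.93720585e-02]
 [ 8.93866946e-02  1.85250555e-02 -9.95824704e-01]] [-0.07245789  0.56285876  1.13135305] dict_keys(['color', 'vfov', 'cx', 'cy', 'R', 't'])
```

View pics/scene0.png

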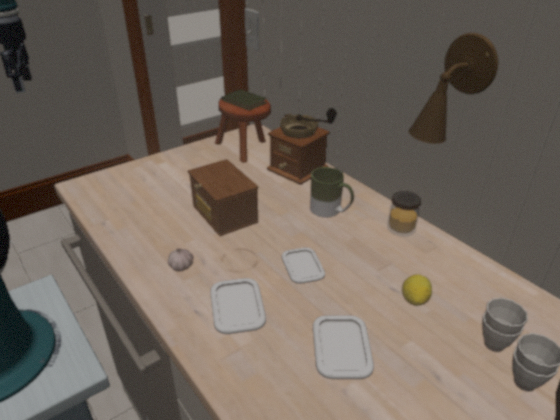

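View pics/top0.png

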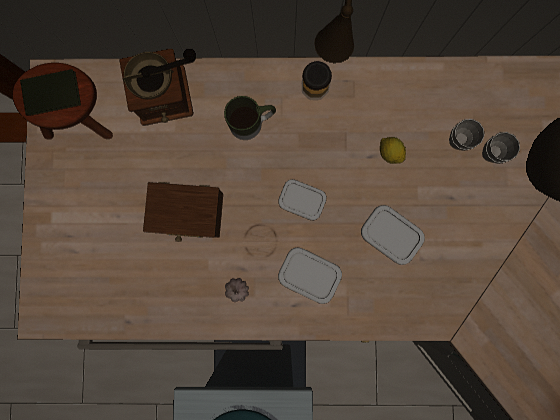

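The scene picture shows the box at about (224,196), with three white dishes at (302,266), (238,305) and (342,346). In the top picture the box is at (183,210) with its knob at (179,239), the garlic at (236,290) and the small dish at (302,200). I'll enlarge these areas.

```bash
cat > h.py <<'E'
import numpy as np, cv2
from workcell import sensors, read_camera, job, bot
from scipy.spatial.transform import Rotation as Ro
def cam(n):
    c=read_camera(n); c["f"]=c["color"].shape[0]/2/np.tan(np.radians(c["vfov"]/2)); return c
def back(c,u,v,z):
    d=c["R"].T@np.array([(u-c["cx"])/c["f"],(v-c["cy"])/c["f"],1]); o=-c["R"].T@c["t"]
    return o+d*(z-o[2])/d[2]
def proj(c,X):
    p=np.asarray(X)@c["R"].T+c["t"]; return np.c_[c["cx"]+c["f"]*p[...,0]/p[...,2],c["cy"]+c["f"]*p[...,1]/p[...,2]]
def crop(c,name,x0,y0,x1,y1,s):
    im=cv2.cvtColor(c["color"],cv2.COLOR_RGB2BGR)[y0:y1,x0:x1]
    im=cv2.convertScaleAbs(im,alpha=1.5)
    cv2.imwrite(f"pics/{name}.png",cv2.resize(im,None,fx=s,fy=s,interpolation=cv2.INTER_CUBIC))
E
python3 - <<'E'
from h import *
c=cam("top"); crop(c,"tbox",135,170,255,250,6); crop(c,"tdish",270,170,350,230,8)
d=cam("scene"); crop(d,"sbox",180,150,280,230,7)
print(c["f"],d["f"],-c["R"].T@c["t"],-d["R"].T@d["t"])
E
```

```text
499.47842173808186 483.7905663776471 [ 0.45948093 -0.09431451  1.17558577] [ 0.07374192 -0.73189826  0.68101287]
```

View pics/tbox.png

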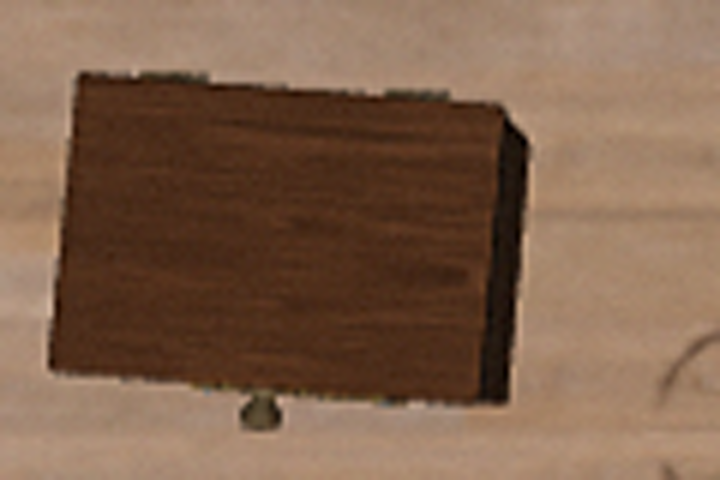

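View pics/tdish.png

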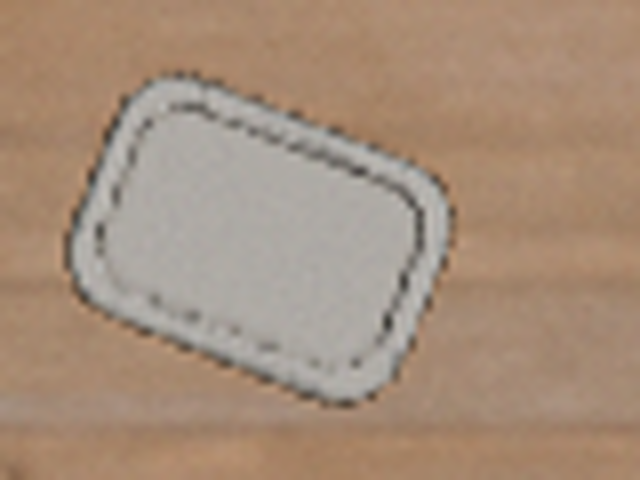

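View pics/sbox.png

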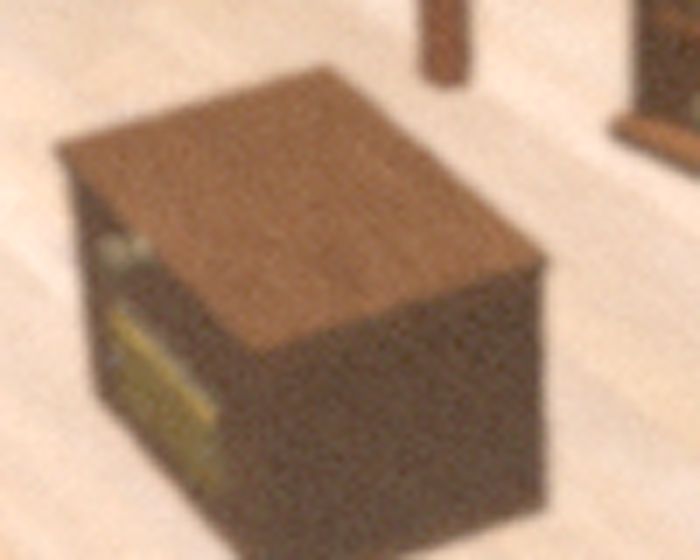

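```bash
python3 - <<'E'
from h import *
c=cam("top"); d=cam("scene")
T=np.array([(80,73),(500,103),(480,400),(50,372)])/6+[135,170]
S=np.array([(325,65),(545,262),(260,350),(60,150)])/7+[180,150]
for nm,cc,P in(("top",c,T),("sc",d,S)):
    Q=np.array([back(cc,*p,.105) for p in P]); print(nm,Q.round(4).tolist(), [np.linalg.norm(Q[i]-Q[i-1]).round(4) for i in range(4)], Q.mean(0))
    for a,b in((1,0),(2,3)): e=Q[b]-Q[a]; print(np.degrees(np.arctan2(-e[0],e[1])))
    for a,b in((3,0),(2,1)): e=Q[b]-Q[a]; print(np.degrees(np.arctan2(e[1],e[0])))
print("knob",back(c,262/6+135,412/6+170,.1005))
# dish by segmentation
im=c["color"]; hsv=cv2.cvtColor(im,cv2.COLOR_RGB2HSV)
m=((hsv[...,1]<60)&(hsv[...,2]>90)).astype(np.uint8); m[:165]=0;m[310:]=0;m[:,:270]=0
m=cv2.morphologyEx(m,cv2.MORPH_CLOSE,np.ones((3,3)))
for k in cv2.findContours(m,0,2)[0]:
    if cv2.contourArea(k)<300: continue
    W=np.array([back(c,*p[0],.010)[:2] for p in k.astype(float)]).astype(np.float32)
    print("dish",cv2.minAreaRect(W*1000))
E
```

```text
top [[0.613, 0.1975, 0.105], [0.6017, 0.045, 0.105], [0.4946, 0.0511, 0.105], [0.5047, 0.2059, 0.105]] [np.float64(0.1086), np.float64(0.153), np.float64(0.1072), np.float64(0.1551)] [0.55349798 0.12489442 0.105     ]
-4.243344422906069
-3.742600375772047
-4.426883820900066
-3.2646188539540346
sc [[0.614, 0.1981, 0.105], [0.6003, 0.0419, 0.105], [0.4993, 0.0522, 0.105], [0.5092, 0.2006, 0.105]] [np.float64(0.1048), np.float64(0.1568), np.float64(0.1016), np.float64(0.1487)] [0.55572205 0.12322028 0.105     ]
-5.018544047176596
-3.837544160771042
-1.363415992129535
-5.829020143226126
knob [0.4904926 0.13024   0.1005   ]
dish ((408.3183288574219, -157.16995239257812), (134.1822967529297, 96.97463989257812), 65.05351257324219)
dish ((502.8582763671875, -351.2030029296875), (135.2071533203125, 95.85537719726562), 54.080909729003906)
dish ((584.7328491210938, -139.88967895507812), (102.59981536865234, 73.28141021728516), 68.39804077148438)
```

```bash
cat >> h.py <<'E'
YAW=np.radians(-4.0); ex=np.array([np.cos(YAW),np.sin(YAW),0]); ey=np.array([-np.sin(YAW),np.cos(YAW),0]); BO=np.array([.5485,.1247,0])
def B(x,y,z): return BO+ex*x+ey*y+np.array([0,0,z])
def st():
    s=sensors.read_state(); s["Rm"]=Ro.from_rotvec(s["tcp_rot"]).as_matrix(); return s
def to(s,P,Rm=None):
    return ((s["Rm"] if Rm is None else Rm).T@(np.asarray(P)-s["tool_pos"])).round(4)
E
python3 - <<'E'
from h import *
s=st(); print(s["Rm"].round(3)); R=s["Rm"]
print("knob",B(-.0565,0,.1005),"hinge",B(.061,0,.096))
# turn about tool y aligning tool x with +-ey
for sg in(1,-1):
    v=R.T@(sg*ey); a=np.arctan2(-v[2],v[0]); print(sg,a, (R@Ro.from_rotvec([0,a,0]).as_matrix()).round(3).tolist())
    for P in (B(-.062,0,.2),):
        print(to(s,P,R@Ro.from_rotvec([0,a,0]).as_matrix()), to(s,P))
E
```

```text
[[ 0.408 -0.    -0.913]
 [ 0.913 -0.001  0.408]
 [-0.001 -1.     0.   ]]
knob [0.49213763 0.12864124 0.1005    ] hinge [0.60935141 0.12044486 0.096     ]
1 -0.3499307628754282 [[0.07, -0.0, -0.998], [0.998, -0.001, 0.07], [-0.001, -1.0, 0.0]]
[-0.4712  0.0311 -0.2452] [-0.3586  0.0311 -0.3918]
-1 2.791661890714365 [[-0.07, -0.0, 0.998], [-0.998, -0.001, -0.07], [0.001, -1.0, -0.0]]
[0.4712 0.0311 0.2452] [-0.3586  0.0311 -0.3918]
```

arm_command([
  [0,0,0,-0.175],
  [0,0,0,-0.175],
  [-0.02,0,-0.01,0],
  [-0.04,0,-0.02,0],
  [-0.05,0,-0.026,0],
  [-0.05,0,-0.026,0],
  [-0.05,0.0,-0.026,0],
  [-0.05,0,-0.026,0],
  [-0.05,0,-0.026,0],
  [-0.05,0.01,-0.026,0],
  [-0.05,0.01,-0.026,0],
  [-0.04,0.011,-0.02,0],
  [-0.021,0,-0.0132,0],
  [0,0,0,0],
], fingers=0.045, newtons=25)

```text
time: 2.05
tool_pos: [0.4868, 0.1272, 0.2001]
tcp_rot: [-1.244, -1.153, 1.154]
wrist_force: [0.3, 0.7, -0.3]
width: 0.528
```

```bash
python3 - <<'E'
from h import *
s=st(); print(s["time"],s["tool_pos"],s["q"],s["width"],s["wrist_force"]); print(s["Rm"].round(3)); print(to(s,B(-.062,0,.15)))
c=cam("top");d=cam("scene"); crop(c,"t1",135,170,255,260,6); crop(d,"s1",160,110,290,230,5)
print(proj(c,[s["tool_pos"]]),proj(d,[s["tool_pos"]]))
E
```

```text
2.05 [0.48682597 0.12715812 0.2001412 ] [ 2.06259075e-01 -4.08479989e-02  1.99968432e+00 -4.31684895e-04
  1.18309353e+00 -1.28870948e+00] 0.5280661903613426 [ 0.27180894  0.74107124 -0.33398489]
[[ 0.076 -0.    -0.997]
 [ 0.997 -0.     0.076]
 [-0.    -1.     0.   ]]
[0.0019 0.0501 0.0003]
[[169.63732586 239.07641921]] [[191.0702562  149.62610257]]
```

View pics/s1.png

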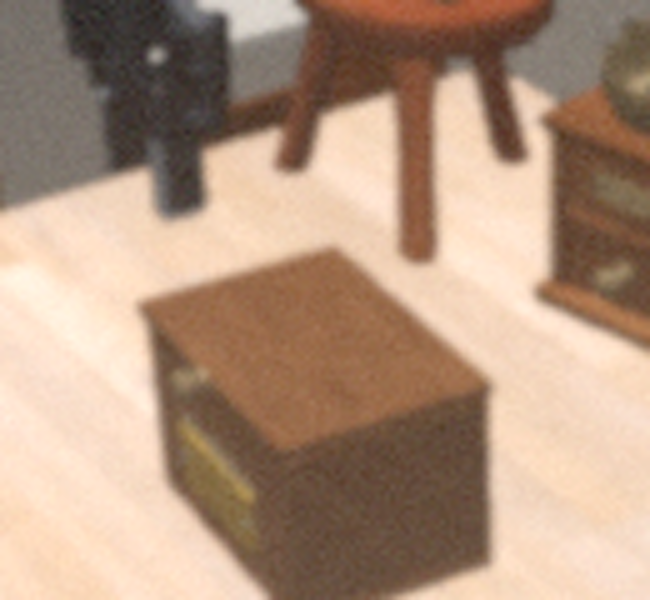

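View pics/t1.png

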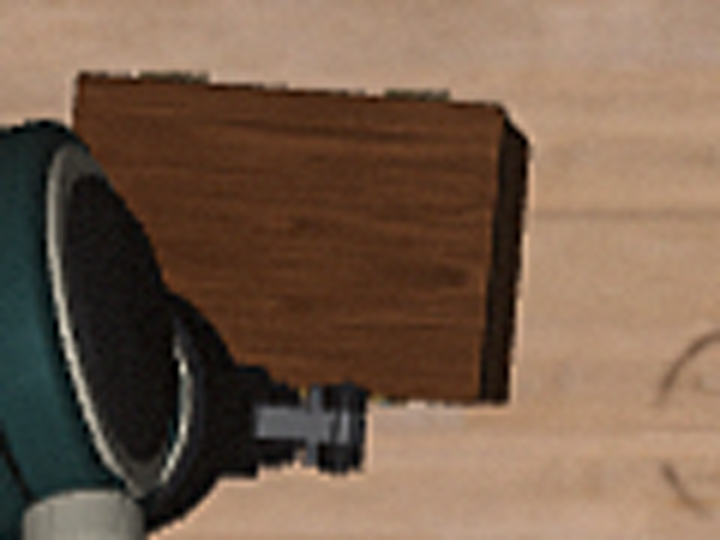

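arm_command([
  [0.002,0.03,0,0],
  [0,0.03,0,0],
  [0,0.02,0,0],
  [0,0.012,0,0],
  [0,0.006,0,0],
  [0,0.005,0,0],
  [0,0,0,0],
])

```text
time: 3.02
tool_pos: [0.4872, 0.1316, 0.0975]
tcp_rot: [-1.242, -1.158, 1.157]
wrist_force: [-0.2, -0.3, 0.0]
width: 0.529
```

```bash
python3 - <<'E'
from h import *
s=st(); print(to(s,B(-.062,0,.097)))
d=cam("scene"); crop(d,"s2",160,130,260,230,6)
E
```

```text
[-0.0026  0.0005  0.0004]
```

View pics/s2.png

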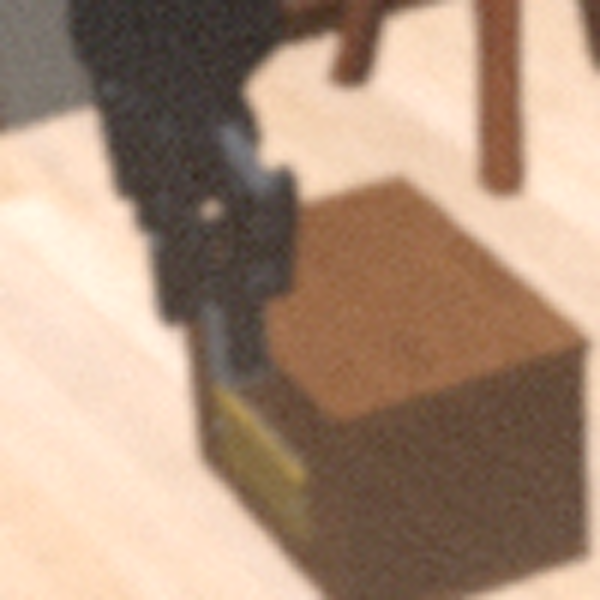

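arm_command([
  [-0.002,0,0,0],
  [0,0,0,0],
  [0,0,0,0],
  [0,0,0,0],
  [0,0,0,0],
], fingers=0.0, newtons=25)

```text
time: 3.7
tool_pos: [0.4876, 0.1325, 0.0982]
tcp_rot: [-1.239, -1.161, 1.151]
wrist_force: [-0.6, 12.4, 0.1]
width: 0.146
```

arm_command([
  [0.003,0,0,0],
  [0,0,0,0],
  [0,0,0,0],
])

```text
time: 4.08
tool_pos: [0.4876, 0.1328, 0.098]
tcp_rot: [-1.242, -1.159, 1.156]
wrist_force: [-0.8, 3.2, 5.9]
width: 0.144
```

```bash
python3 - <<'E'
from h import *
s=st(); print(s["tool_pos"],s["width"]*85.4, s["wrist_force"],s["Rm"].round(3).tolist());print(to(s,B(-.062,0,.097)))
c=cam("top"); crop(c,"t3",135,170,255,260,6)
d=cam("scene"); crop(d,"s3",160,130,260,230,6)
E
```

```text
[0.48759494 0.13282879 0.09803535] 12.289702862376828 [-0.7734486   3.2257323   5.85805273] [[0.07, 0.001, -0.998], [0.998, 0.001, 0.07], [0.001, -1.0, -0.001]]
[-0.0039  0.001   0.0007]
```

View pics/s3.png

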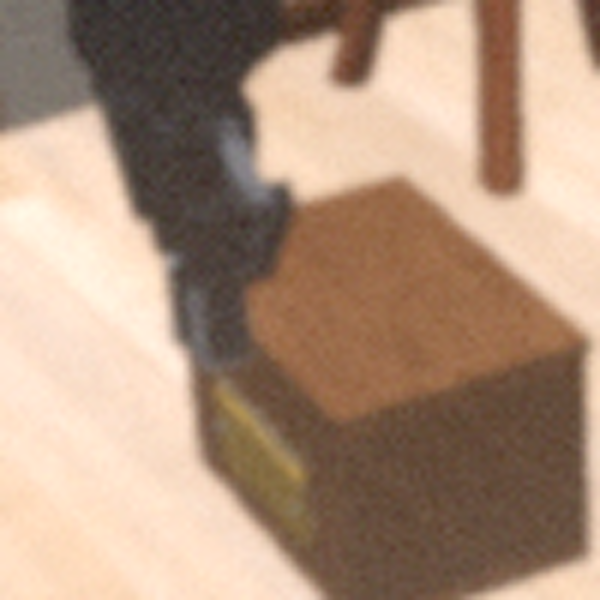

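View pics/t3.png

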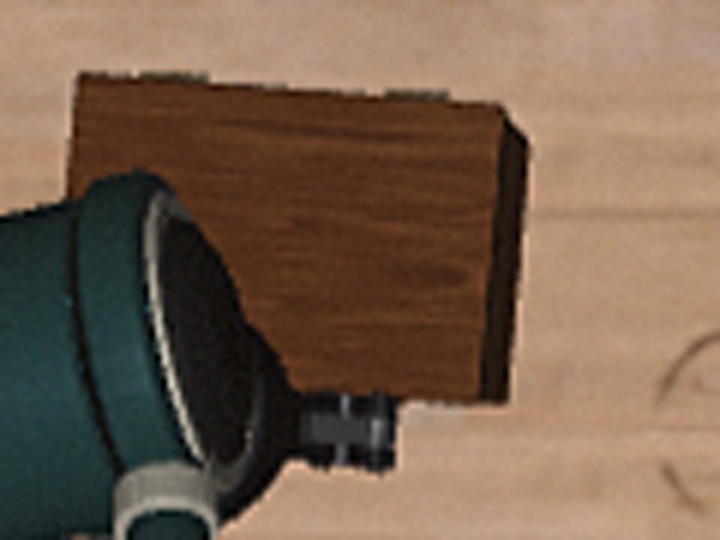

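```bash
python3 - <<'E'
import numpy as np
t=np.r_[0,.05,.12,.2,.3,.4,.5,.6,.7,.8,.9,1.,1.1,1.2,1.3,1.4,1.5,1.6,1.7]
x=-117.5*np.cos(t)+4.5*np.sin(t); z=117.5*np.sin(t)+4.5*np.cos(t)
for a,b,c in zip(t[1:],-np.diff(z),-np.diff(x)): print(a,round(b,1),round(c,1))
E
```

```text
0.05 -5.9 -0.4
0.12 -8.2 -1.0
0.2 -9.2 -1.9
0.3 -11.3 -3.3
0.4 -10.9 -4.4
0.5 -10.4 -5.5
0.6 -9.8 -6.5
0.7 -9.1 -7.5
0.8 -8.3 -8.3
0.9 -7.4 -9.1
1.0 -6.5 -9.8
1.1 -5.5 -10.4
1.2 -4.4 -10.9
1.3 -3.3 -11.3
1.4 -2.1 -11.6
1.5 -1.0 -11.7
1.6 0.2 -11.8
1.7 1.4 -11.7
```

arm_command([
  [0,-0.006,-0.0004,0],
  [0,-0.0082,-0.001,0],
  [0,-0.0092,-0.0019,0],
  [0,-0.0113,-0.0033,0],
  [0,-0.0109,-0.0044,0],
  [0,-0.0104,-0.0055,0],
  [0,0,0,0],
])

```text
time: 5.05
tool_pos: [0.5041, 0.1314, 0.1542]
tcp_rot: [-1.242, -1.158, 1.157]
wrist_force: [1.0, 4.5, -1.6]
width: 0.14
```

```bash
python3 - <<'E'
from h import *
s=st(); print(s["tool_pos"],s["width"]*85.4, s["wrist_force"])
d=cam("scene"); crop(d,"s4",160,110,270,220,6)
E
```

```text
[0.50405351 0.13143601 0.15417559] 11.931632280294952 [ 0.97641816  4.47647415 -1.5612382 ]
```

View pics/s4.png

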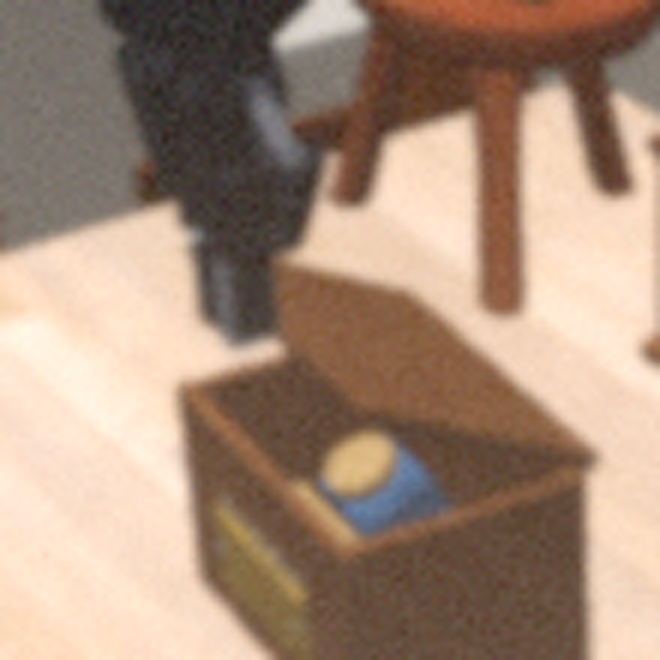

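The lid is rising with the gripper. Its front edge is near (340,270) in the crop, and the jar with its blue body and tan stopper shows at (375,480). I'll carry on along the arc.

arm_command([
  [0,-0.0098,-0.0065,0],
  [0,-0.0091,-0.0075,0],
  [0,-0.0083,-0.0083,0],
  [0,-0.0074,-0.0091,0],
  [0,-0.0065,-0.0098,0],
  [0,-0.0055,-0.0104,0],
  [0,-0.0044,-0.0109,0],
  [0,0,0,0],
])

```text
time: 6.1
tool_pos: [0.567, 0.1266, 0.2054]
tcp_rot: [-1.243, -1.158, 1.157]
wrist_force: [-3.3, 2.1, 5.9]
width: 0.146
```

```bash
python3 - <<'E'
from h import *
s=st(); print(s["tool_pos"],s["width"]*85.4, s["wrist_force"])
d=cam("scene"); crop(d,"s5",160,90,280,210,6)
E
```

```text
[0.56704195 0.12656329 0.20538891] 12.459631190279433 [-3.3258631   2.06037994  5.94069393]
```

View pics/s5.png

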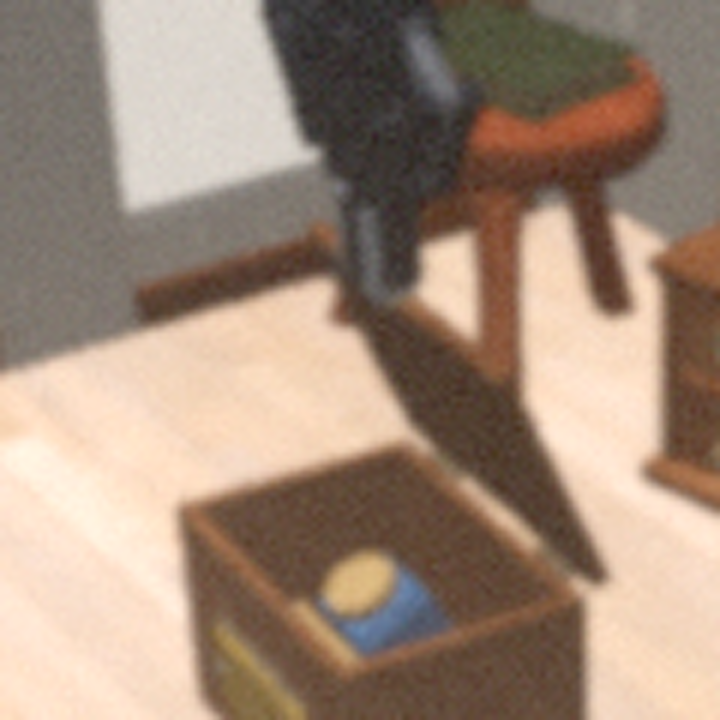

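arm_command([
  [0,-0.004,-0.0113,0],
  [0,-0.0025,-0.0116,0],
  [0,-0.0015,-0.0117,0],
  [0,0,-0.0118,0],
  [0,0.001,-0.0117,0],
  [0,0,0,0],
  [0,0,0,0],
])

```text
time: 7.02
tool_pos: [0.6238, 0.1223, 0.211]
tcp_rot: [-1.242, -1.157, 1.159]
wrist_force: [-0.0, -1.6, 1.9]
width: 0.146
```

```bash
python3 - <<'E'
from h import *
s=st(); print(s["tool_pos"],s["width"]*85.4, s["wrist_force"])
d=cam("scene"); crop(d,"s6",160,90,280,210,6)
E
```

```text
[0.62379434 0.12228299 0.21100676] 12.470143000548902 [-0.00507034 -1.55478736  1.86983035]
```

View pics/s6.png

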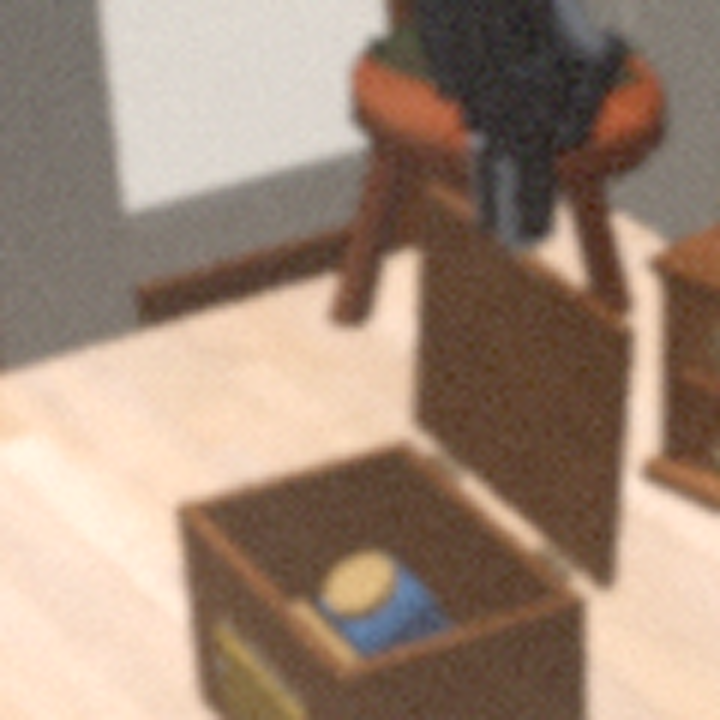

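arm_command([
  [0,0,-0.004,0],
  [0,0,-0.003,0],
  [0,0,0,0],
  [0,-0.01,0,0],
  [0,-0.03,0,0],
  [0,-0.03,0,0],
  [0,0,0.03,0],
  [0,0,0.04,0],
  [0,0,0.04,0],
  [0,0,0,0],
], fingers=0.065)

```text
time: 8.32
tool_pos: [0.5191, 0.1303, 0.2823]
tcp_rot: [-1.241, -1.159, 1.158]
wrist_force: [0.2, 0.3, -0.8]
width: 0.759
```

```bash
python3 - <<'E'
from h import *
s=st(); print(s["tool_pos"],s["width"]*85.4, s["wrist_force"],s["time"])
d=cam("scene"); crop(d,"s7",160,90,280,210,6); crop(d,"s7b",195,170,255,215,12)
c=cam("top"); crop(c,"t7",135,160,255,250,6)
E
```

```text
[0.51910094 0.1303382  0.28227208] 64.80626137271071 [ 0.18793242  0.26649254 -0.78825822] 8.325
```

View pics/s7.png

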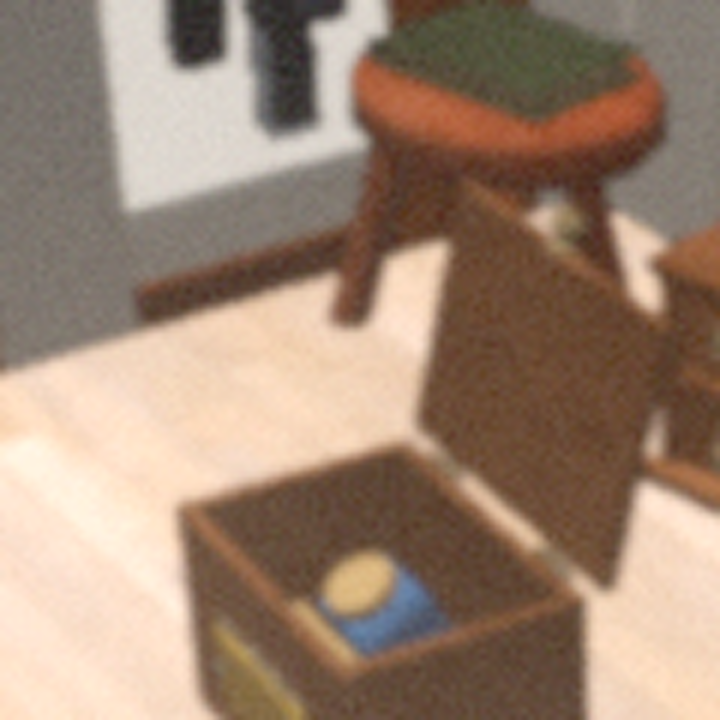

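View pics/t7.png

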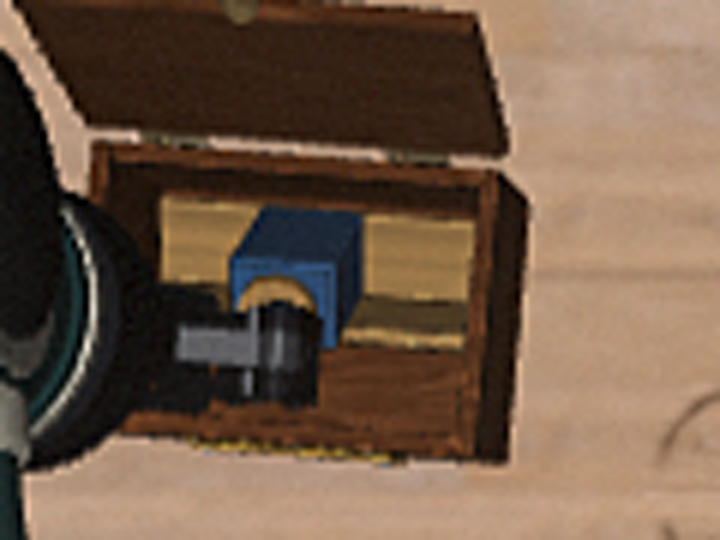

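View pics/s7b.png

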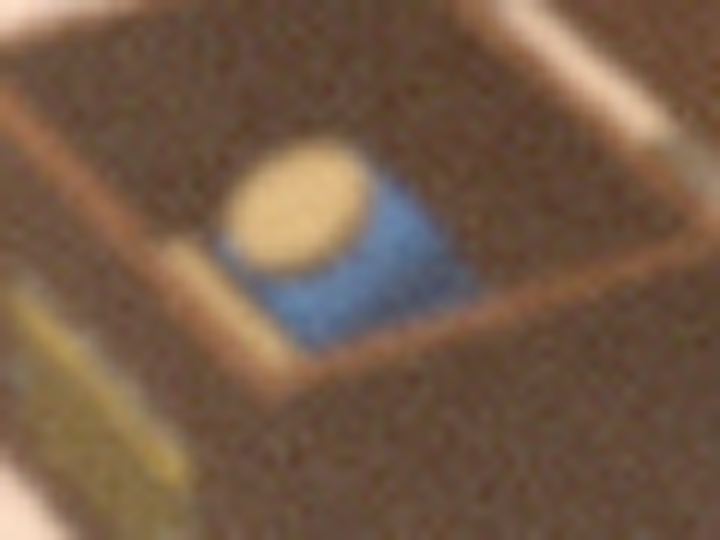

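arm_command([
  [0,0,0.04,0],
  [0.0,0,0.04,0],
  [0,0,0,0],
])

```text
time: 8.8
tool_pos: [0.4407, 0.1358, 0.2817]
tcp_rot: [-1.241, -1.159, 1.158]
wrist_force: [0.1, 0.3, -0.3]
width: 0.763
```

```bash
python3 - <<'E'
from h import *
c=cam("top"); crop(c,"t8",145,180,225,250,9)
d=cam("scene");
E
```

```text
(no output)
```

View pics/t8.png

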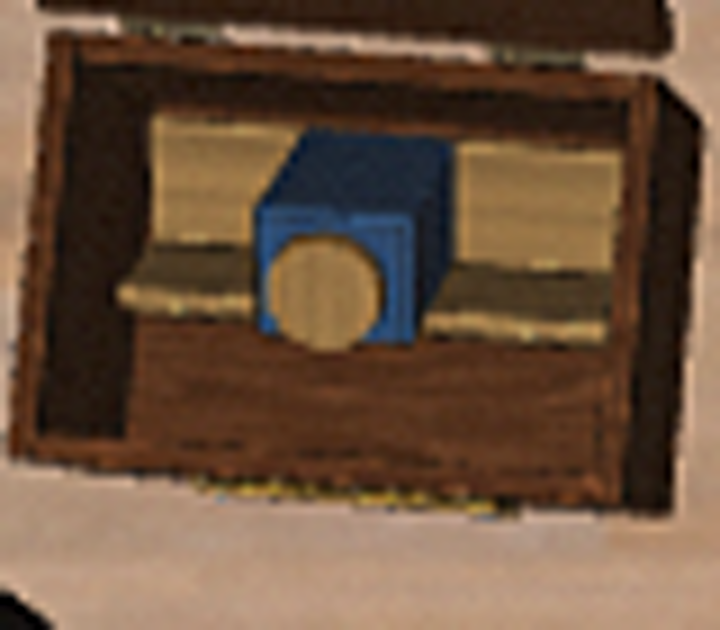

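```bash
python3 - <<'E'
from h import *
c=cam("top"); s=st()
def bf(P): d=P-BO; return (d@ex*1e3).round(1),(d@ey*1e3).round(1)
f=lambda u,v,z: back(c,u/9+145,v/9+180,z)
print("stopper",bf(f(325,293,.081)),f(325,293,.081))
for u,v,z in((257,208,.0735+.0085),(415,213,.082),(412,342,.065),(262,332,.065)): print(bf(f(u,v,z)))
print("rim corners (z95)",[bf(f(u,v,.095)) for u,v in((55,35),(652,75),(630,510),(12,455))])
print("inner",[bf(f(u,v,.095)) for u,v in((75,65),(632,100),(615,490),(38,432))])
print(s["tool_pos"],s["Rm"].round(3).tolist())
E
```

```text
stopper (np.float64(-0.3), np.float64(5.2)) [0.5485863  0.12988144 0.081     ]
(np.float64(19.4), np.float64(23.5))
(np.float64(20.8), np.float64(-15.4))
(np.float64(-9.9), np.float64(-14.2))
(np.float64(-10.0), np.float64(23.4))
rim corners (z95) [(np.float64(57.1), np.float64(73.5)), (np.float64(57.1), np.float64(-72.7)), (np.float64(-48.4), np.float64(-75.8)), (np.float64(-45.5), np.float64(74.6))]
inner [(np.float64(50.1), np.float64(68.0)), (np.float64(50.7), np.float64(-68.3)), (np.float64(-43.8), np.float64(-71.8)), (np.float64(-39.5), np.float64(68.8))]
[0.44286212 0.1356909  0.28188754] [[0.07, 0.002, -0.998], [0.998, 0.0, 0.07], [0.0, -1.0, -0.002]]
```

```bash
python3 - <<'E'
from h import *
s=st(); print(to(s,B(.0095,.006,.041)))
E
```

```text
[ 0.0024  0.2411 -0.1152]
```

arm_command([
  [0.0024,0,-0.03,0],
  [0,0,-0.05,0],
  [0,0,-0.0352,0],
  [0,0.03,0,0],
  [0,0.05,0,0],
  [0,0.05,0,0],
  [0,0.03,0,0],
  [0,0.02,0,0],
  [0,0,0,0],
])

```text
time: 10.07
tool_pos: [0.556, 0.1296, 0.0995]
tcp_rot: [-1.24, -1.155, 1.159]
wrist_force: [1.0, 0.2, 0.6]
width: 0.764
```

```bash
python3 - <<'E'
from h import *
s=st(); print(s["wrist_force"],to(s,B(.0095,.006,.041)))
d=cam("scene"); crop(d,"s9",170,110,280,220,6)
c=cam("top"); crop(c,"t9",145,170,235,250,8)
E
```

```text
[1.02130334 0.19559545 0.57268765] [ 0.0006  0.0585 -0.0026]
```

View pics/s9.png

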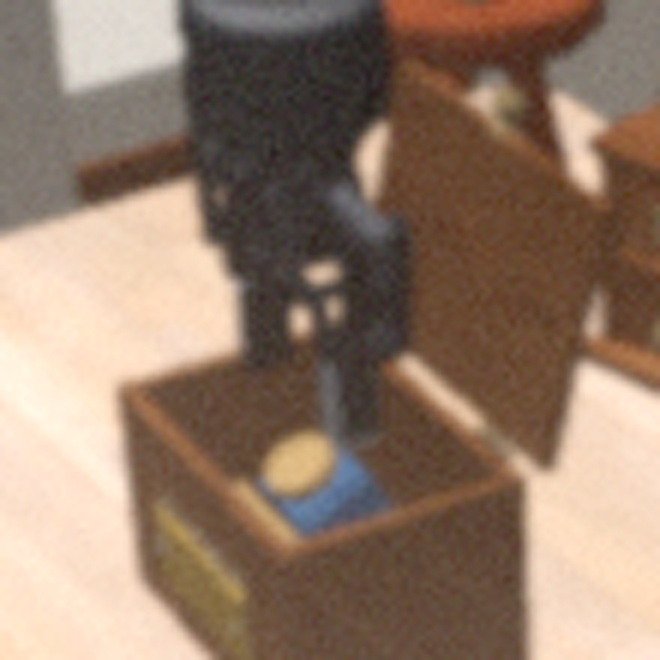

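View pics/t9.png

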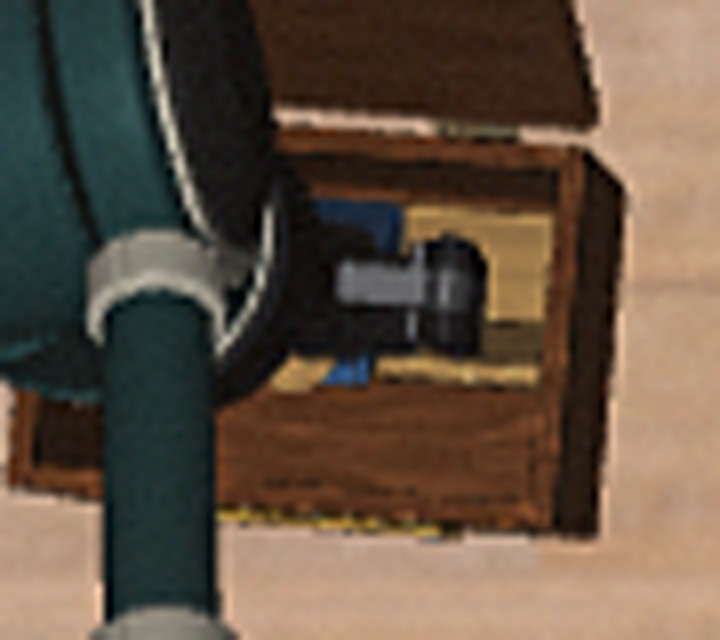

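arm_command([
  [0,0.015,-0.002,0],
  [0,0.015,0,0],
  [0,0.012,0,0],
  [0,0.008,0,0],
  [0,0.005,0,0],
  [0,0,0,0],
])

```text
time: 10.92
tool_pos: [0.5581, 0.1298, 0.0459]
tcp_rot: [-1.241, -1.157, 1.158]
wrist_force: [0.2, 0.0, 0.1]
width: 0.761
```

```bash
python3 - <<'E'
from h import *
s=st(); print(s["wrist_force"],to(s,B(.0095,.006,.041)))
d=cam("scene"); crop(d,"s10",170,110,280,220,6)
E
```

```text
[0.23495461 0.00390337 0.06965125] [ 0.0002  0.0049 -0.0003]
```

View pics/s10.png

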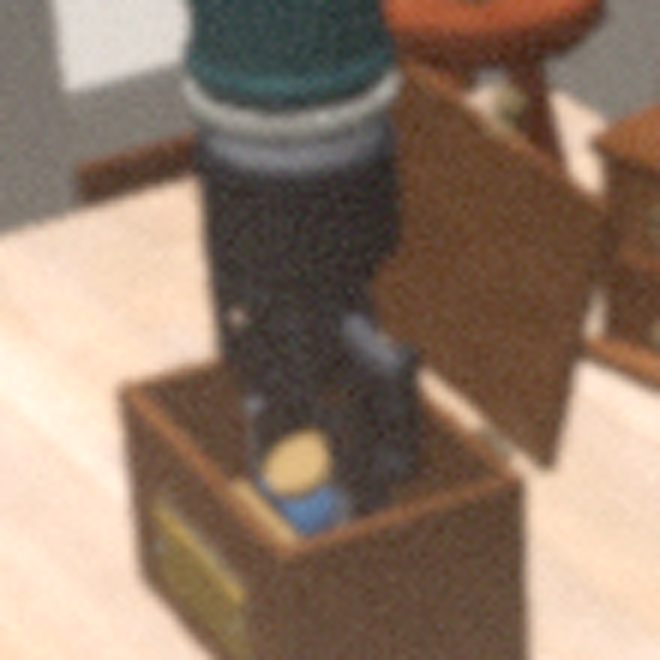

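arm_command([
  [0,0.003,0,0],
  [0,0,0,0],
  [0,0,0,0],
  [0,0,0,0],
  [0,0,0,0],
  [0,0,0,0],
], fingers=0.0, newtons=25)

```text
time: 11.72
tool_pos: [0.5588, 0.13, 0.0436]
tcp_rot: [-1.242, -1.158, 1.157]
wrist_force: [1.4, 1.3, 0.7]
width: 0.463
```

arm_command([
  [0,-0.005,0,0],
  [0,-0.01,0,0],
  [0,-0.02,0,0],
  [0,-0.03,0,0],
  [0,-0.03,0,0],
  [0,-0.02,0,0],
  [0,-0.01,0,0],
  [0,0,0,0],
])

```text
time: 12.72
tool_pos: [0.5586, 0.1299, 0.1689]
tcp_rot: [-1.242, -1.159, 1.157]
wrist_force: [-0.2, 0.1, -1.9]
width: 0.463
```

```bash
python3 - <<'E'
from h import *
s=st(); print(s["wrist_force"],s["width"]*85.4,s["q"],s["tool_pos"])
d=cam("scene"); crop(d,"s11",170,90,290,210,6)
E
```

```text
[-0.23757331  0.10740028 -1.85517141] 39.51136441395025 [ 1.85042504e-01  1.20284919e-01  1.89252770e+00 -1.31093637e-05
  1.12766126e+00 -1.31594359e+00] [0.55864795 0.12989814 0.16893599]
```

View pics/s11.png

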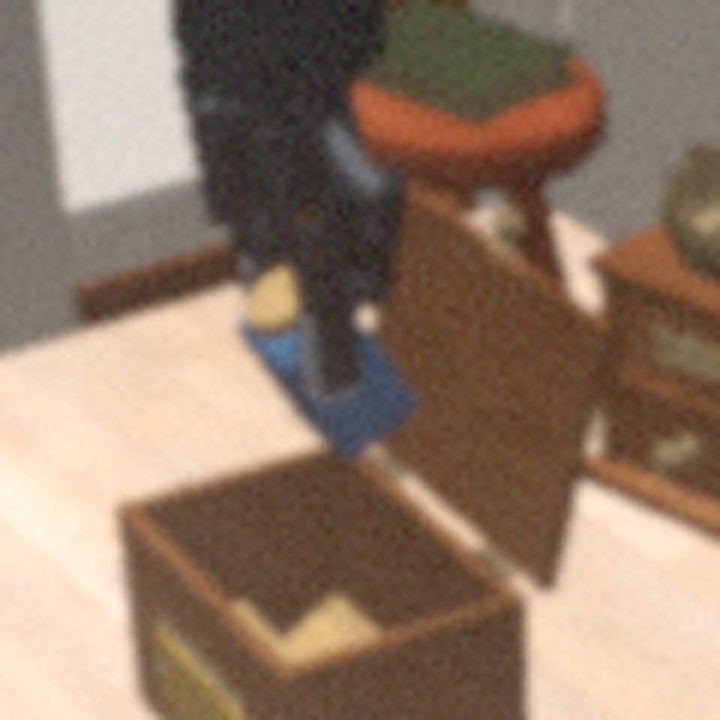

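```bash
python3 - <<'E'
from h import *
s=st(); print(to(s,B(0,-.125,.169)))
E
```

```text
[-0.1307 -0.0011  0.0091]
```

arm_command([
  [-0.015,0,0.0,0],
  [-0.03,0,0.004,0],
  [-0.035,0,0.005,0.0],
  [-0.03,0,0,0],
  [-0.02,0,0,0],
  [0,0,0,0.1],
  [0,0,0,0.17],
  [0,0,0,0.17],
  [0,0,0,0.17],
  [0,0,0,0.17],
  [0,0,0,0.17],
  [0,0,0,0.17],
  [0,0,0,0.17],
  [0,0,0,0.17],
  [0,0,0,0.1108],
  [0,0,0,0],
], newtons=20)

```text
time: 14.78
tool_pos: [0.5399, 0.0005, 0.1676]
tcp_rot: [-1.57, 0.055, -0.053]
wrist_force: [0.2, -0.1, -0.8]
width: 0.464
```

```bash
python3 - <<'E'
from h import *
s=st(); print(s["Rm"].round(3).tolist(),s["width"]*85.4, to(s,B(0,-.125,.049)),s["q"])
d=cam("scene"); crop(d,"s12",190,90,310,210,6)
E
```

```text
[[0.998, -0.001, 0.069], [-0.069, 0.0, 0.998], [-0.001, -1.0, 0.0]] 39.662188634030734 [ 0.      0.1186 -0.0005] [-4.52199050e-02  5.97401380e-02  1.96109797e+00  5.10133171e-05
  1.12196235e+00  2.34824593e-02]
```

View pics/s12.png

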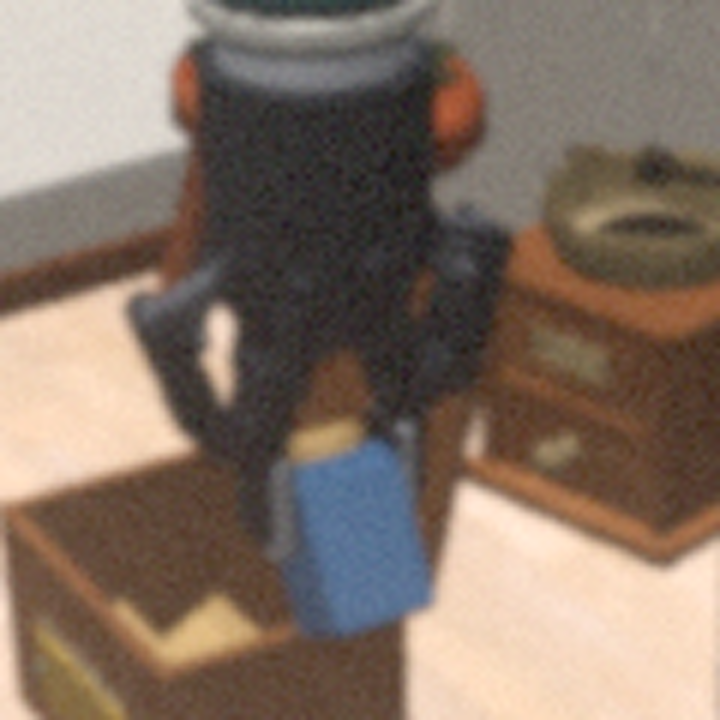

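arm_command([
  [-0.01,0.03,0,0],
  [0,0.04,0,0],
  [0,0.03,0,0],
  [0,0.012,0,0],
  [0,0.007,0,0],
  [0,0,0.012,0],
  [0,0,0.01,0],
  [0,0,0.005,0],
  [0,0,0,0],
])

```text
time: 15.95
tool_pos: [0.5327, 0.0291, 0.0499]
tcp_rot: [-1.57, 0.053, -0.055]
wrist_force: [-0.2, -0.3, -2.0]
width: 0.466
```

```bash
python3 - <<'E'
from h import *
s=st(); print(s["wrist_force"],s["torque"],s["width"]*85.4, to(s,B(-.01,-.093,.049)))
d=cam("scene"); crop(d,"s13",190,120,290,220,7)
E
```

```text
[-0.2159027  -0.25212244 -2.04662029] [-0.03452208  0.00969709 -0.0204068 ] 39.77439881885804 [-0.0009  0.0009  0.0035]
```

View pics/s13.png

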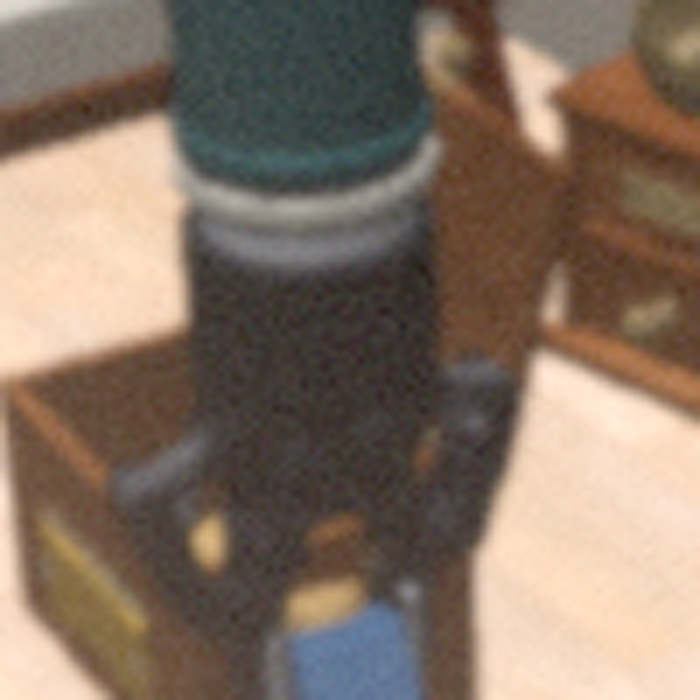

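arm_command([
  [0,0,0.003,0],
  [0,0,0.003,0],
  [0,0,0,0],
])

```text
time: 16.38
tool_pos: [0.5326, 0.0328, 0.0493]
tcp_rot: [-1.573, 0.054, -0.054]
wrist_force: [-0.8, -6.8, -0.4]
width: 0.464
```

arm_command([
  [0,0,0.002,0],
  [0,0,0.002,0],
  [0,0,0,0],
])

```text
time: 16.75
tool_pos: [0.5326, 0.0334, 0.0493]
tcp_rot: [-1.578, 0.054, -0.053]
wrist_force: [-1.0, -19.7, -0.1]
width: 0.463
```

```bash
python3 - <<'E'
from h import *
s=st(); print(s["wrist_force"],s["torque"],s["width"]*85.4, to(s,B(-.01,-.093,.049)))
d=cam("scene"); crop(d,"s14",200,160,280,240,8)
E
```

```text
[ -1.04620449 -19.74069173  -0.10956163] [-2.84189668  0.19182359  0.02562557] 39.523637539340136 [-0.0005  0.0003 -0.0008]
```

View pics/s14.png

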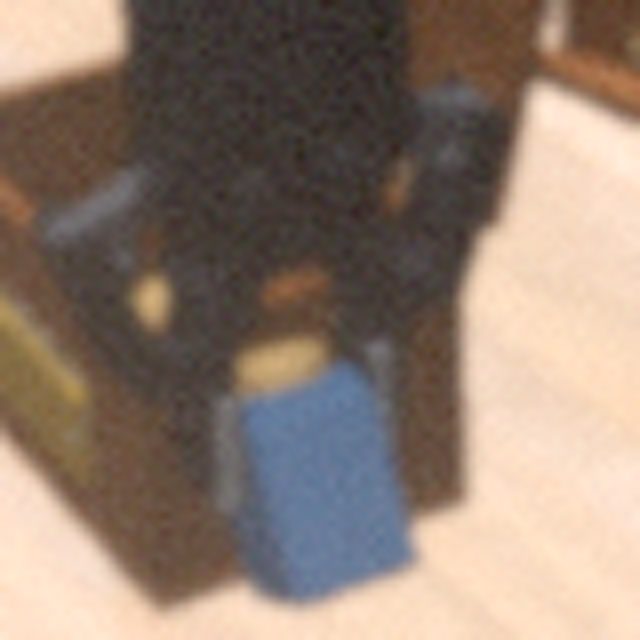

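arm_command([
  [0,0,-0.006,0],
  [0,-0.01,0,0],
  [0,0,0.003,0],
  [0,0,0.001,0],
  [0,0,0,0],
])

```text
time: 17.42
tool_pos: [0.533, 0.0334, 0.0606]
tcp_rot: [-1.576, 0.053, -0.053]
wrist_force: [-3.2, -15.6, 4.5]
width: 0.463
```

arm_command([
  [0,0.002,0.0005,0],
  [0,0.002,0.0005,0],
  [0,0.002,0.001,0],
  [0,0,0,0],
])

```text
time: 17.92
tool_pos: [0.5342, 0.0364, 0.0548]
tcp_rot: [-1.574, 0.051, -0.056]
wrist_force: [-0.2, -11.9, 1.6]
width: 0.462
```

```bash
python3 - <<'E'
from h import *
s=st(); print(s["wrist_force"],s["torque"],s["width"]*85.4, to(s,B(-.01,-.093,.049)))
d=cam("scene"); crop(d,"s15",200,160,280,240,8)
E
```

```text
[ -0.18444251 -11.8885522    1.64992592] [-1.49129539  0.12079405 -0.00703272] 39.45180306405162 [-0.0019  0.0058 -0.0039]
```

View pics/s15.png

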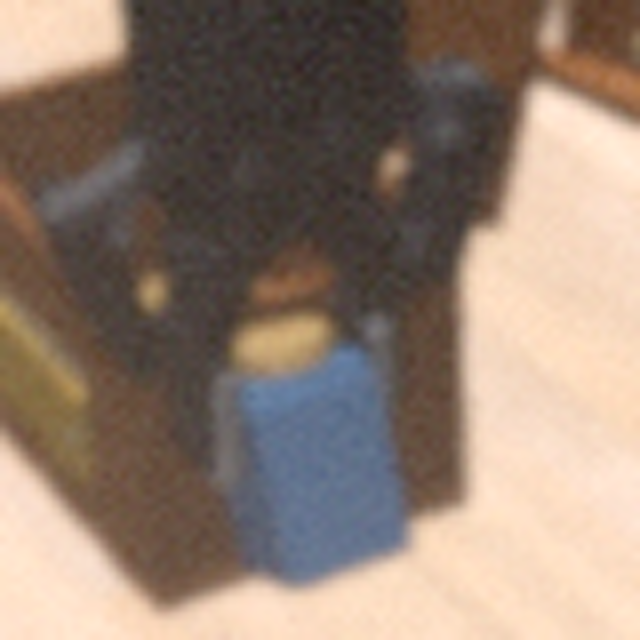

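arm_command([
  [0,0.002,0.0007,0],
  [0,0.002,0.0007,0],
  [0,0.002,0.0007,0],
  [0,0.002,0.0007,0],
  [0,0,0,0],
])

```text
time: 18.6
tool_pos: [0.5349, 0.0384, 0.0471]
tcp_rot: [-1.575, 0.051, -0.056]
wrist_force: [0.4, -15.9, 2.9]
width: 0.464
```

```bash
python3 - <<'E'
from h import *
s=st(); print(s["wrist_force"],s["torque"],s["width"]*85.4, to(s,B(-.01,-.093,.049)))
d=cam("scene"); crop(d,"s16",200,160,280,240,8)
E
```

```text
[  0.43285151 -15.94296464   2.91761494] [-2.02830344 -0.01142722 -0.09804298] 39.61843056729045 [-0.0025 -0.0019 -0.006 ]
```

View pics/s16.png

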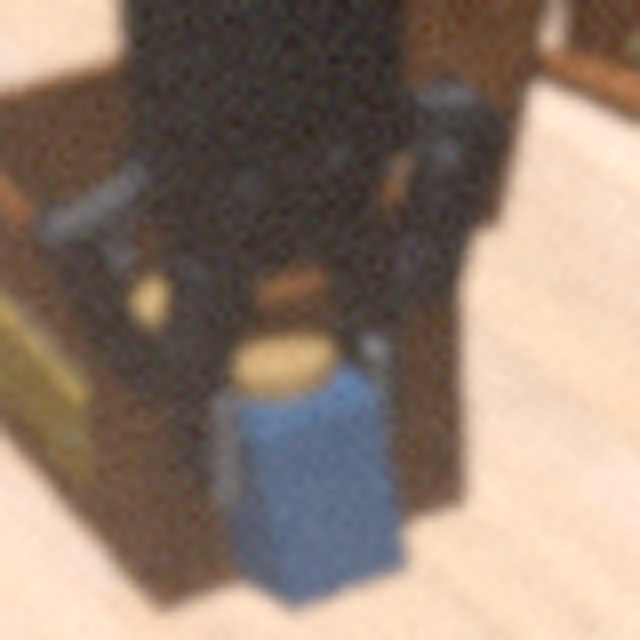

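arm_command([
  [0,0.002,0.0008,0],
  [0,0.002,0.0008,0],
  [0,0.002,0.0008,0],
  [0,0.001,0.0008,0],
  [0,0,0,0],
])

```text
time: 19.27
tool_pos: [0.5355, 0.0397, 0.041]
tcp_rot: [-1.578, 0.05, -0.056]
wrist_force: [-1.8, -22.7, 8.0]
width: 0.469
```

```bash
python3 - <<'E'
from h import *
s=st(); print(s["wrist_force"],s["torque"],s["width"]*85.4, to(s,B(-.01,-.093,.049)))
d=cam("scene"); crop(d,"s17",200,160,280,240,8)
E
```

```text
[ -1.84274594 -22.6904736    7.95346704] [-3.20755487  0.28655321 -0.2628214 ] 40.03973940927687 [-0.0029 -0.008  -0.0074]
```

View pics/s17.png

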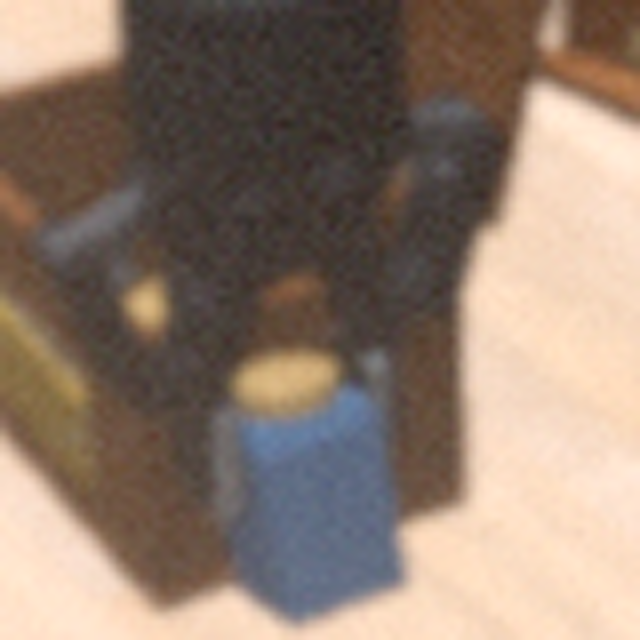

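arm_command([
  [0,0,-0.008,0],
  [0,-0.012,0,0],
  [0,0,0.004,0],
  [0,0,0.003,0],
  [0,0.002,0.001,0],
  [0,0.002,0.001,0],
  [0,0.002,0,0],
  [0,0.002,0,0],
  [0,0,0,0],
])

```text
time: 20.45
tool_pos: [0.5347, 0.0402, 0.0432]
tcp_rot: [-1.579, 0.052, -0.056]
wrist_force: [1.6, -27.0, -0.3]
width: 0.462
```

```bash
python3 - <<'E'
from h import *
s=st(); print(s["wrist_force"],s["torque"],s["width"]*85.4, to(s,B(-.01,-.093,.049)))
d=cam("scene"); crop(d,"s18",200,160,280,240,8)
E
```

```text
[  1.63367578 -27.01429843  -0.28538579] [-3.4291038  -0.24150103 -0.87561895] 39.412955053603376 [-0.0022 -0.0058 -0.0078]
```

View pics/s18.png

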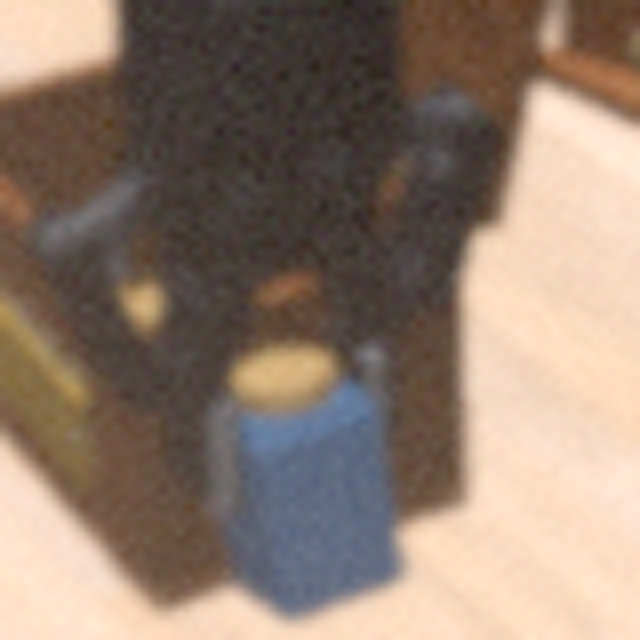

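arm_command([
  [0,0,-0.008,0],
  [0,0,-0.012,0],
  [0,-0.02,-0.02,0],
  [0,-0.03,-0.02,0],
  [0,-0.02,0,0.157],
  [0,0,0,0.15],
  [0,0,0,0],
])

```text
time: 21.38
tool_pos: [0.5292, -0.0141, 0.1125]
tcp_rot: [-1.55, 0.294, -0.294]
wrist_force: [0.4, 0.4, -1.0]
width: 0.469
```

```bash
python3 - <<'E'
from h import *
s=st(); print(s["wrist_force"],s["width"]*85.4, to(s,[.5847,-.1399,.07]),s["Rm"].round(3).tolist())
d=cam("scene"); crop(d,"s19",210,150,310,250,7)
P=s["tool_pos"]; print(proj(d,[P+[0,-.02,0],P+[0,-.02,-.05]]))
E
```

```text
[ 0.37343664  0.38742851 -0.95783638] 40.09083235508631 [ 0.0977  0.0425 -0.0968] [[0.931, 0.0, 0.366], [-0.366, 0.0, 0.931], [0.0, -1.0, 0.0]]
[[250.73020226 210.4506259 ]
 [251.41945666 229.72078202]]
```

View pics/s19.png

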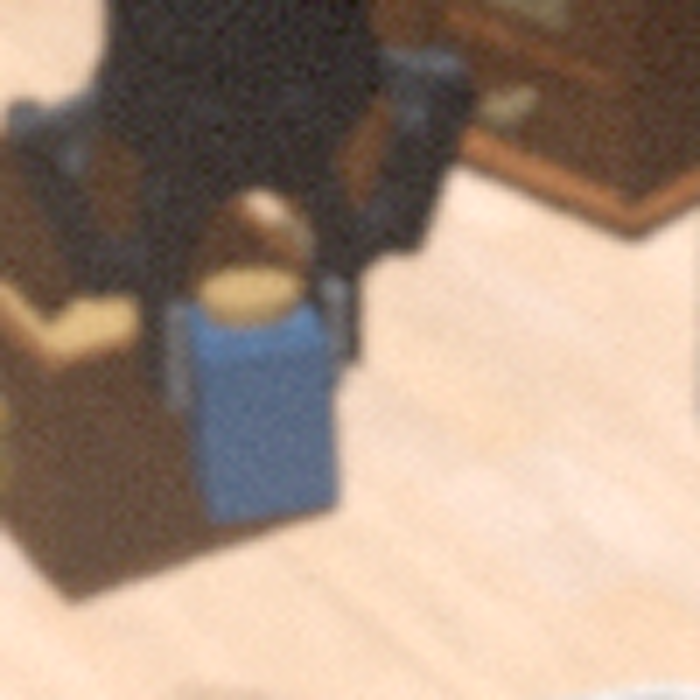

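arm_command([
  [0.015,0,-0.015,0],
  [0.025,0.0,-0.025,0],
  [0.025,0.01,-0.025,0],
  [0.02,0.015,-0.02,0],
  [0.0127,0.0175,-0.0118,0],
  [0,0,0,0],
  [0,0,0,0],
])

```text
time: 22.3
tool_pos: [0.5843, -0.1406, 0.0695]
tcp_rot: [-1.55, 0.296, -0.295]
wrist_force: [-0.2, -0.5, -1.8]
width: 0.461
```

```bash
python3 - <<'E'
from h import *
s=st(); print(s["wrist_force"],s["width"]*85.4, to(s,[.5847,-.1399,.07]))
d=cam("scene"); crop(d,"s20",250,190,350,290,7); c=cam("top"); crop(c,"t20",255,160,355,240,7)
# expected dish-floor centre and jar foot outline in scene image
a=np.radians(-21.6); dx=np.array([np.cos(a),np.sin(a),0]); dy=np.array([-np.sin(a),np.cos(a),0]); D=np.array([.5847,-.1399,0])
for z in(.005,.04): print(z,((proj(d,[D+dx*i*.020+dy*j*.018+[0,0,z] for i,j in((-1,-1),(1,-1),(1,1),(-1,1))])-[250,190])*7).round(0).tolist())
print(((proj(d,[D+dx*i*.0375+dy*j*.0525+[0,0,.01] for i,j in((-1,-1),(1,-1),(1,1),(-1,1))])-[250,190])*7).round(0).tolist())
E
```

```text
[-0.15422974 -0.46875965 -1.78252544] 39.38102532165395 [ 0.0001 -0.0005  0.0008]
0.005 [[318.0, 582.0], [445.0, 559.0], [408.0, 484.0], [283.0, 506.0]]
0.04 [[321.0, 492.0], [451.0, 469.0], [412.0, 395.0], [285.0, 417.0]]
[[295.0, 657.0], [541.0, 611.0], [427.0, 395.0], [198.0, 434.0]]
```

View pics/s20.png

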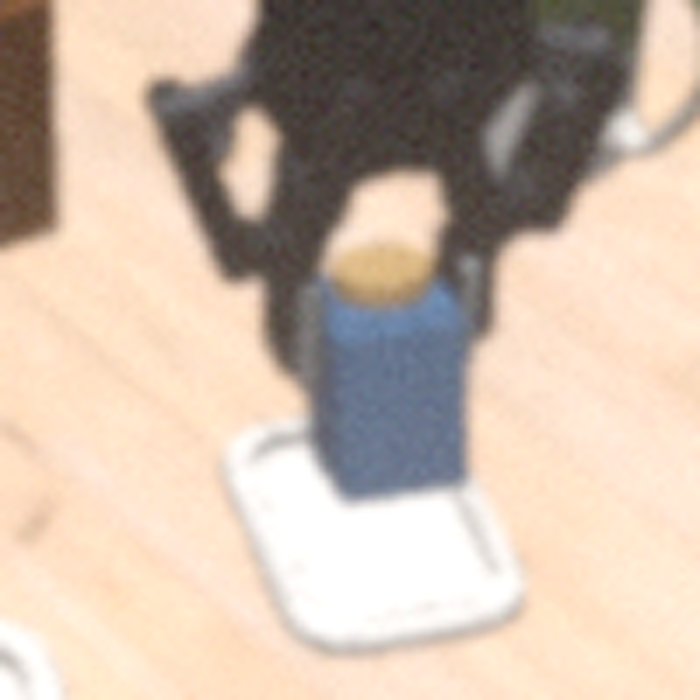

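View pics/t20.png

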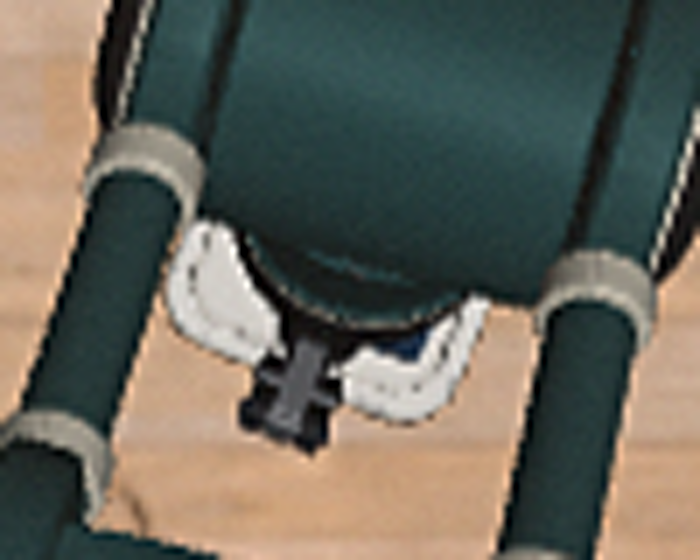

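arm_command([
  [-0.005,0,0.004,0],
  [0,0.01,0,0],
  [0,0.01,0,0],
  [0,0.006,0,0],
  [0,0,0,0],
  [0,0,0,0],
])

```text
time: 23.15
tool_pos: [0.5815, -0.135, 0.0438]
tcp_rot: [-1.551, 0.296, -0.296]
wrist_force: [0.3, -0.3, -1.2]
width: 0.465
```

```bash
python3 - <<'E'
from h import *
s=st(); print(s["tool_pos"],s["wrist_force"],s["width"]*85.4, to(s,[.5847,-.1399,.04]))
d=cam("scene"); crop(d,"s21",260,210,340,290,9)
a=np.radians(-21.6); dx=np.array([np.cos(a),np.sin(a),0]); dy=np.array([-np.sin(a),np.cos(a),0]); D=np.array([.5847,-.1399,0])
for z in(.005,.010): print(z,((proj(d,[D+dx*i*.020+dy*j*.018+[0,0,z] for i,j in((-1,-1),(1,-1),(1,1),(-1,1))])-[260,210])*9).round(0).tolist())
E
```

```text
[ 0.58145366 -0.13499878  0.04378516] [ 0.28038658 -0.31191447 -1.22059225] 39.74301209384546 [ 0.0048  0.0038 -0.0034]
0.005 [[318.0, 568.0], [482.0, 539.0], [434.0, 442.0], [274.0, 471.0]]
0.01 [[319.0, 552.0], [483.0, 522.0], [435.0, 426.0], [275.0, 454.0]]
```

View pics/s21.png

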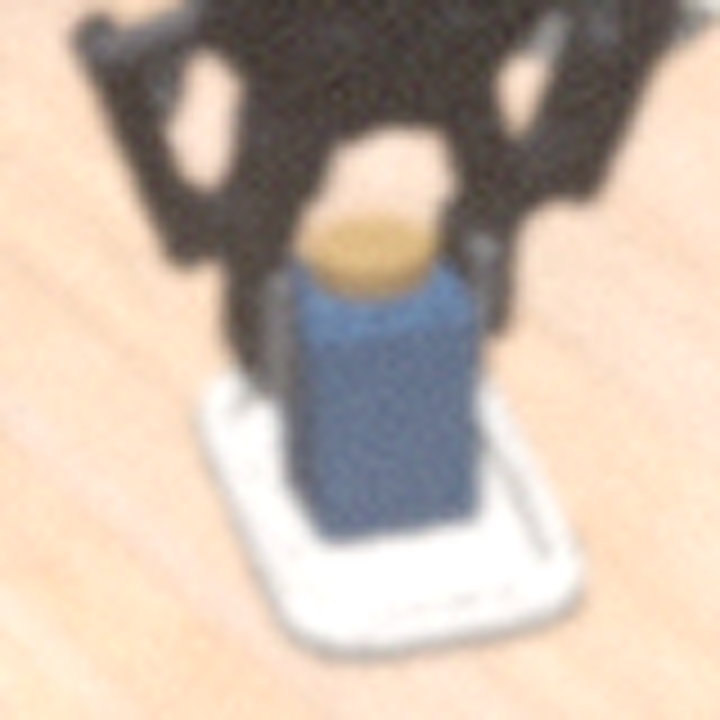

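arm_command([
  [0,0.003,0,0],
  [0,0.003,0,0],
  [0,0.001,0,0],
  [0,0,0,0],
])

```text
time: 23.7
tool_pos: [0.5812, -0.1348, 0.0366]
tcp_rot: [-1.55, 0.296, -0.295]
wrist_force: [0.3, 0.3, -2.2]
width: 0.459
```

arm_command([
  [0,0.0015,0,0],
  [0,0,0,0],
  [0,0,0,0],
])

```text
time: 24.08
tool_pos: [0.5815, -0.1349, 0.0362]
tcp_rot: [-1.551, 0.295, -0.296]
wrist_force: [-3.5, 0.4, 5.4]
width: 0.463
```

arm_command([
  [0,0.0005,-0.001,0],
  [0,0.0005,-0.001,0],
  [0,0,-0.001,0],
  [0,0,0,0],
])

```text
time: 24.58
tool_pos: [0.5814, -0.1365, 0.036]
tcp_rot: [-1.548, 0.295, -0.298]
wrist_force: [-1.7, 4.8, 8.3]
width: 0.461
```

```bash
python3 - <<'E'
from h import *
s=st(); print(s["tool_pos"],s["wrist_force"],s["torque"])
d=cam("scene"); crop(d,"s22",260,210,340,290,9)
a=np.radians(-21.6); dx=np.array([np.cos(a),np.sin(a),0]); dy=np.array([-np.sin(a),np.cos(a),0]); D=np.array([.5847,-.1399,0])
for z in(.005,.064): print(z,((proj(d,[D+dx*i*.020+dy*j*.018+[0,0,z] for i,j in((-1,-1),(1,-1),(1,1),(-1,1))])-[260,210])*9).round(0).tolist())
print(((proj(d,[D+[0,0,.073]])-[260,210])*9).round(0).tolist())
E
```

```text
[ 0.58140297 -0.13646138  0.03604483] [-1.67062625  4.79941511  8.2726698 ] [ 1.08419226  0.41878686 -0.01922498]
0.005 [[318.0, 568.0], [482.0, 539.0], [434.0, 442.0], [274.0, 471.0]]
0.064 [[325.0, 370.0], [494.0, 341.0], [444.0, 247.0], [279.0, 275.0]]
[[387.0, 277.0]]
```

View pics/s22.png

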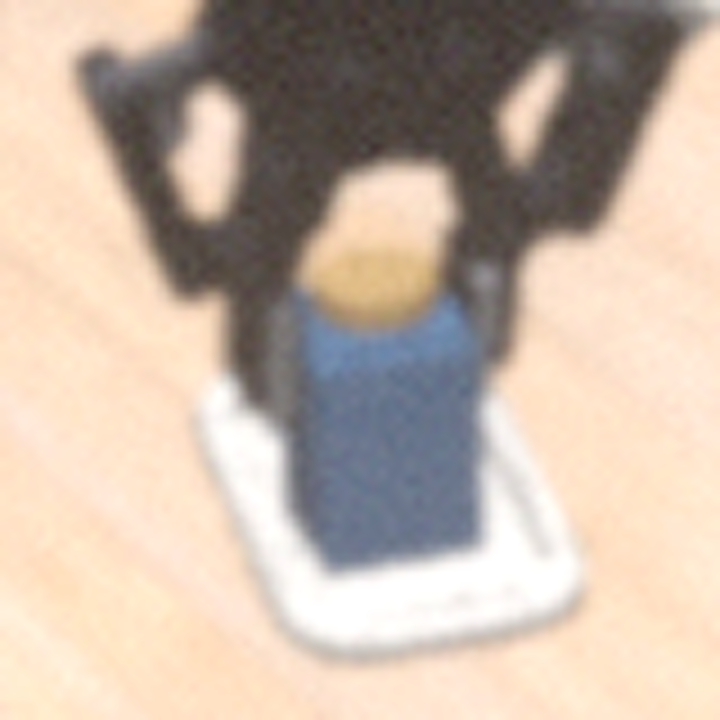

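arm_command([
  [0,0.0007,-0.001,0],
  [0,0.0007,-0.001,0],
  [0,0.0006,-0.001,0],
  [0,0,0,0],
])

```text
time: 25.12
tool_pos: [0.5804, -0.1394, 0.0353]
tcp_rot: [-1.549, 0.295, -0.297]
wrist_force: [-5.0, 5.8, 15.2]
width: 0.463
```

```bash
python3 - <<'E'
from h import *
s=st(); print(s["tool_pos"],s["wrist_force"],s["torque"])
d=cam("scene"); crop(d,"s23",260,210,340,290,9)
E
```

```text
[ 0.58040289 -0.13943369  0.03525623] [-5.00583522  5.7965659  15.15323622] [1.2386433  0.86716217 0.01539797]
```

View pics/s23.png

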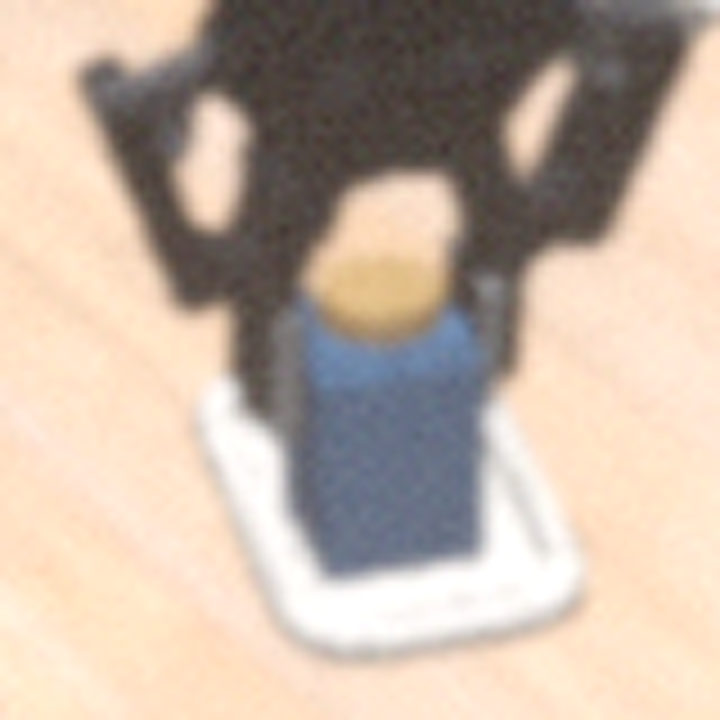

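arm_command([
  [0,0,-0.001,0],
  [0,0.0003,-0.001,0],
  [0,0,0,0],
])

```text
time: 25.55
tool_pos: [0.5796, -0.1413, 0.0347]
tcp_rot: [-1.549, 0.295, -0.297]
wrist_force: [-3.6, 5.6, 14.8]
width: 0.465
```

```bash
python3 - <<'E'
from h import *
s=st(); print(s["tool_pos"],s["wrist_force"],s["torque"])
d=cam("scene"); crop(d,"s24",260,210,340,290,9)
E
```

```text
[ 0.57958059 -0.14134292  0.03470143] [-3.58491601  5.60497433 14.8186246 ] [ 1.17765087  0.83100184 -0.02918011]
```

View pics/s24.png

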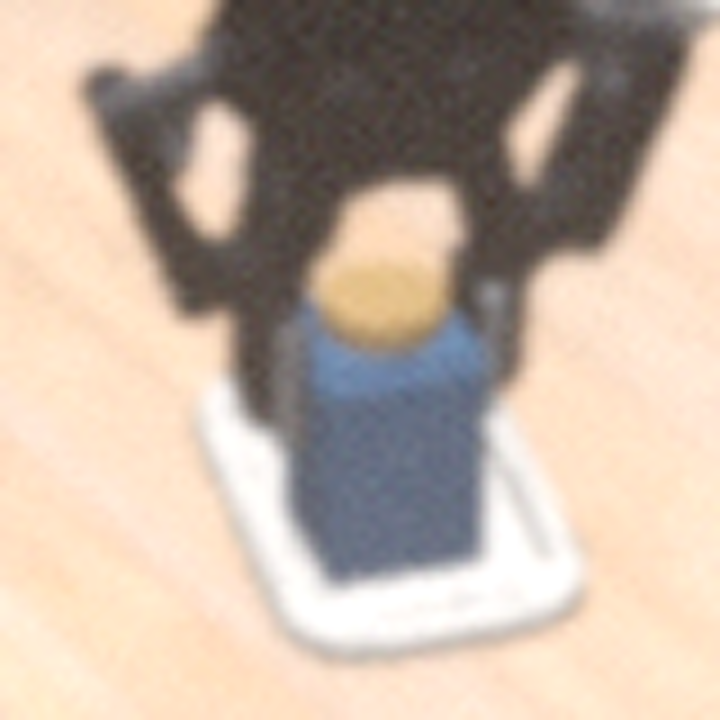

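```bash
cat > fit.py <<'E'
from h import *
from scipy.optimize import least_squares
def fit(d,off,sc,pts,zfoot=None):
    M=np.array([[-20,-18,0],[20,-18,0],[-20,-18,59],[20,-18,59],[0,0,68]])/1e3
    a=np.radians(-21.6)
    def X(p):
        R=(Ro.from_euler("z",p[5])*Ro.from_euler("xy",[p[3],p[4]])).as_matrix()
        return M@R.T+p[:3]
    f=lambda p:((proj(d,X(p))-off)*sc-pts).ravel()
    r=least_squares(lambda p:np.r_[f(p),(p[5]-a)*300],[.5847,-.14,.005,0,0,a])
    D=np.array([.5847,-.1399]); dl=r.x[:2]-D; c,s=np.cos(a),np.sin(a)
    print("lean to -dy deg",np.degrees(r.x[3]).round(1),"to +dx",np.degrees(r.x[4]).round(1),"foot z",r.x[2].round(4),"off dx,dy mm",(1e3*(dl@[c,s])).round(1),(1e3*(dl@[-s,c])).round(1),"yaw",np.degrees(r.x[5]).round(1),"res",np.abs(r.fun).max().round(1))
E
python3 - <<'E'
from fit import *
d=cam("scene")
o=np.array([260,210])
fit(d,o,9,np.array([(335,542),(478,520),(303,343),(478,322),(372,243)]))
fit(d,o,9,np.array([(330,570),(480,545),(305,378),(478,358),(376,275)]))
fit(d,o,9,np.array([(333,578),(480,552),(313,395),(483,375),(383,293)]))
E
```

```text
lean to -dy deg -4.9 to +dx -2.7 foot z -0.0097 off dx,dy mm 8.4 21.5 yaw -22.3 res 12.1
lean to -dy deg -1.3 to +dx -2.9 foot z -0.0093 off dx,dy mm 5.4 13.4 yaw -22.5 res 12.3
lean to -dy deg 0.9 to +dx -2.6 foot z -0.0237 off dx,dy mm 10.7 26.7 yaw -22.4 res 11.4
```

arm_command([
  [0,-0.003,0,0],
  [0,-0.003,0,0],
  [0,0,0.0045,0],
  [0,0,0,0],
  [0,0,0,0],
])

```text
time: 26.28
tool_pos: [0.5797, -0.138, 0.0376]
tcp_rot: [-1.551, 0.296, -0.295]
wrist_force: [0.1, 0.1, -1.4]
width: 0.463
```

```bash
python3 - <<'E'
from fit import *
s=st(); print(s["tool_pos"],s["wrist_force"],s["torque"])
d=cam("scene"); crop(d,"s25",260,210,340,290,9)
E
```

```text
[ 0.57973688 -0.13801967  0.03756868] [ 0.12764581  0.13602355 -1.41797932] [-0.02527915 -0.05481036 -0.0211233 ]
```

View pics/s25.png

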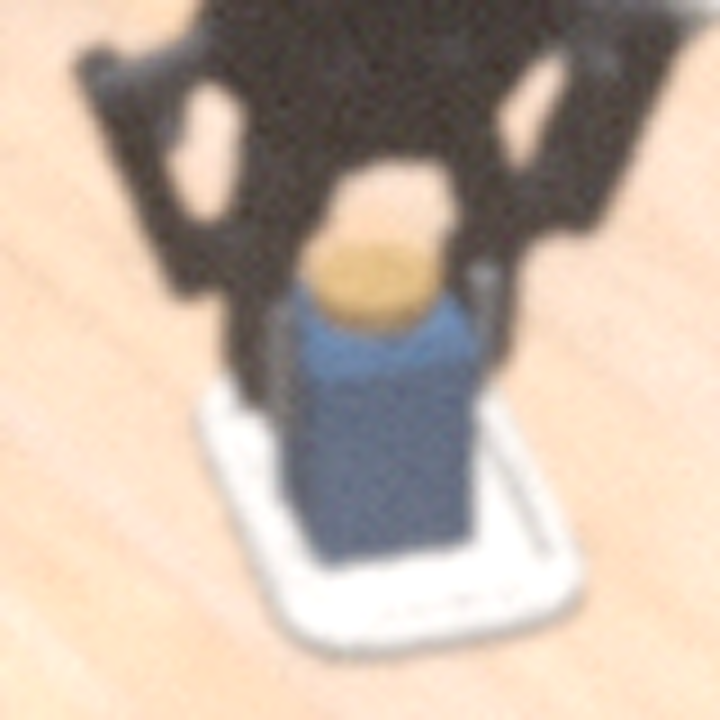

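arm_command([
  [0,0.001,0,0],
  [0,0.001,0,0],
  [0,0,0,0],
])

```text
time: 26.7
tool_pos: [0.5798, -0.1381, 0.0358]
tcp_rot: [-1.551, 0.296, -0.295]
wrist_force: [0.3, -0.6, -1.7]
width: 0.464
```

arm_command([
  [0,0.001,0,0],
  [0,0,0,0],
  [0,0,0,0],
])

```text
time: 27.08
tool_pos: [0.5801, -0.1382, 0.035]
tcp_rot: [-1.551, 0.296, -0.296]
wrist_force: [0.0, 0.2, -1.1]
width: 0.462
```

arm_command([
  [0,0.0007,0,0],
  [0,0,0,0],
  [0,0,0,0],
])

```text
time: 27.45
tool_pos: [0.5802, -0.1382, 0.0349]
tcp_rot: [-1.551, 0.295, -0.296]
wrist_force: [-2.5, -0.1, 5.1]
width: 0.463
```

arm_command([
  [0,0.0007,0,0],
  [0,0,0,0],
  [0,0,0,0],
])

```text
time: 27.82
tool_pos: [0.5802, -0.1382, 0.0348]
tcp_rot: [-1.551, 0.295, -0.296]
wrist_force: [-3.9, 0.8, 9.6]
width: 0.463
```

arm_command([
  [0,-0.0005,0,0],
  [0,0,0,0],
  [0,0,0,0],
  [0,0,0,0],
], fingers=0.044)

```text
time: 28.32
tool_pos: [0.5799, -0.1381, 0.0338]
tcp_rot: [-1.55, 0.296, -0.295]
wrist_force: [-0.2, -0.1, -0.5]
width: 0.518
```

```bash
python3 - <<'E'
from fit import *
s=st(); print(s["tool_pos"],s["wrist_force"],s["width"]*85.4)
d=cam("scene"); crop(d,"s26",260,210,340,290,9)
E
```

```text
[ 0.57990146 -0.13810345  0.03379224] [-0.24260934 -0.11186913 -0.52128092] 44.2050670206338
```

View pics/s26.png

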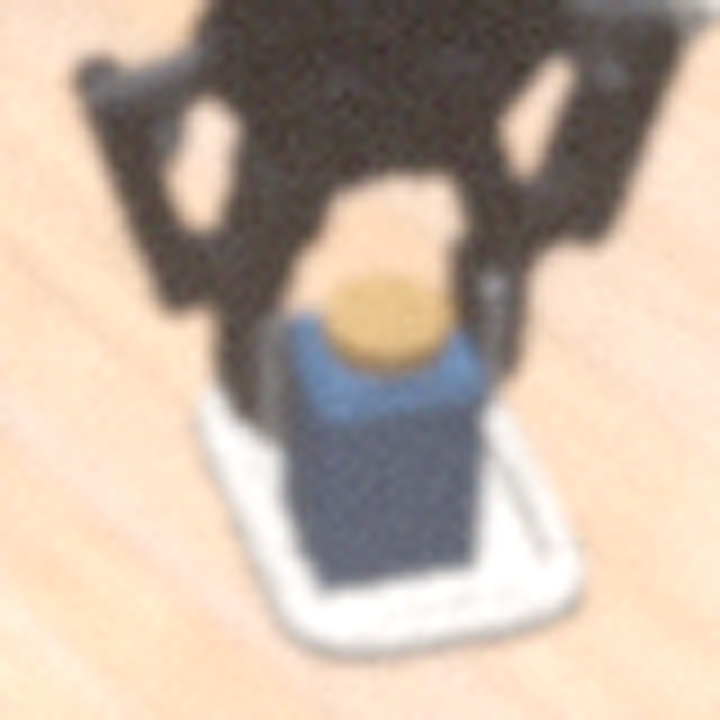

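```bash
python3 - <<'E'
from fit import *
d=cam("scene"); crop(d,"s27",275,225,335,285,12)
c=cam("top"); crop(c,"t27",255,160,355,240,7)
s=st(); print(s["width"],s["wrist_force"],s["torque"])
E
```

```text
0.5107738201988428 [ 0.3005862  -0.15517911 -0.90141572] [-0.06935823 -0.02115678  0.02687454]
```

View pics/s27.png

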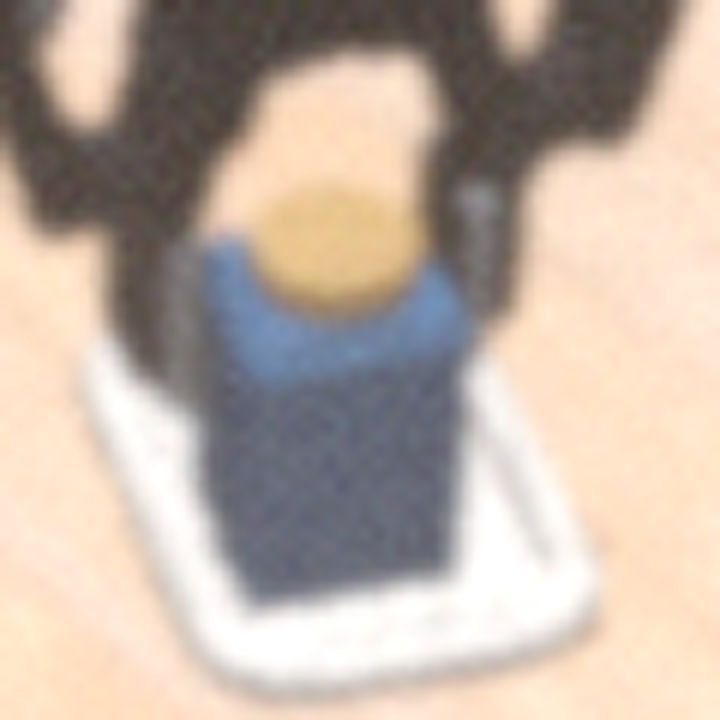

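View pics/t27.png

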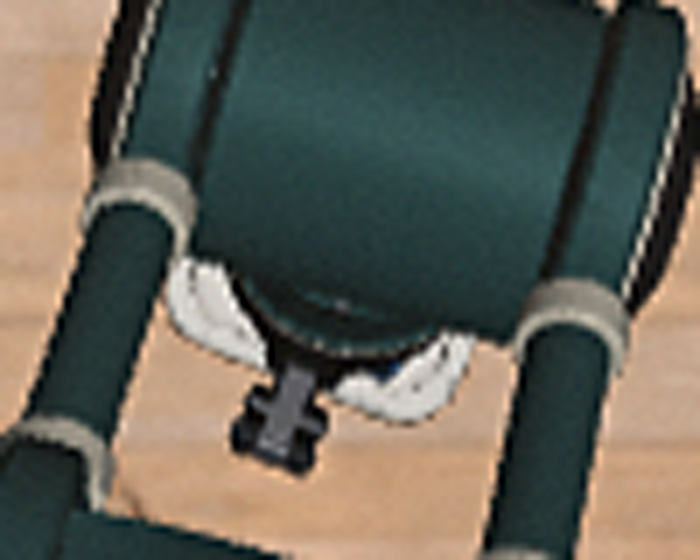

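```bash
python3 - <<'E'
from h import *
from scipy.optimize import least_squares
d=cam("scene"); o=np.array([275,225])
pts=np.array([(253,606),(452,577),(258,390),(466,345),(203,242),(337,238)])/12+o
wt=np.array([1,1,1,1,1,1.])
M=np.array([[-20,-18,0],[20,-18,0],[-20,-18,59],[20,-18,59],[-20,18,59],[0,0,68]])/1e3
a=np.radians(-21.6)
def X(p): # pivot on near bottom edge at z=.005
    R=(Ro.from_euler("z",p[4])*Ro.from_euler("xy",[p[2],p[3]])).as_matrix()
    return (M)@R.T+[p[0],p[1],p[5]]
r=least_squares(lambda p:np.r_[(proj(d,X(p))-pts).ravel(),(p[5]-.005)*1000],[.58,-.14,0,0,a,.005])
print(np.degrees(r.x[2:5]),r.x[[0,1,5]],r.fun.round(1))
r=least_squares(lambda p:np.r_[(proj(d,X(np.r_[p[:2],0,0,p[2],.005]))-pts).ravel()],[.58,-.14,a])
print("upright",np.degrees(r.x[2]),r.x[:2],r.fun.round(1))
E
```

```text
[  7.88697074  -2.07449101 -23.04082439] [ 0.5808834  -0.14482131  0.00492336] [-0.9  0.6  0.9 -0.5 -0.6 -0.4  1.3 -0.2 -0.7 -0.8  0.1  1.  -0.1]
upright -22.220526279078125 [ 0.57595902 -0.15080988] [-0.8  2.1  1.1  1.3 -0.5 -1.9  1.3 -1.4 -0.9 -0.5 -0.   0.2]
```

arm_command([
  [0,0,0,0],
  [0,0,0,0],
  [0,0,0,0],
  [0,-0.01,0,0],
  [0,-0.02,0,0],
  [0,-0.03,0,0],
  [0,-0.04,0,0],
  [0,-0.04,0,0],
  [-0.03,0,0.02,0],
  [-0.04,0,0.03,0],
  [-0.04,0,0.03,0],
  [-0.02,0,0.02,0],
  [0,0,0,0],
], fingers=0.062)

```text
time: 30.15
tool_pos: [0.4956, 0.0041, 0.1758]
tcp_rot: [-1.55, 0.292, -0.295]
wrist_force: [0.1, -0.6, 0.6]
width: 0.726
```

```bash
python3 - <<'E'
from h import *
d=cam("scene"); crop(d,"s28",270,220,330,285,9); cv2.imwrite("pics/s28f.png",cv2.cvtColor(d["color"],cv2.COLOR_RGB2BGR))
c=cam("top"); crop(c,"t28",270,170,350,230,9)
E
```

```text
(no output)
```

View pics/s28.png

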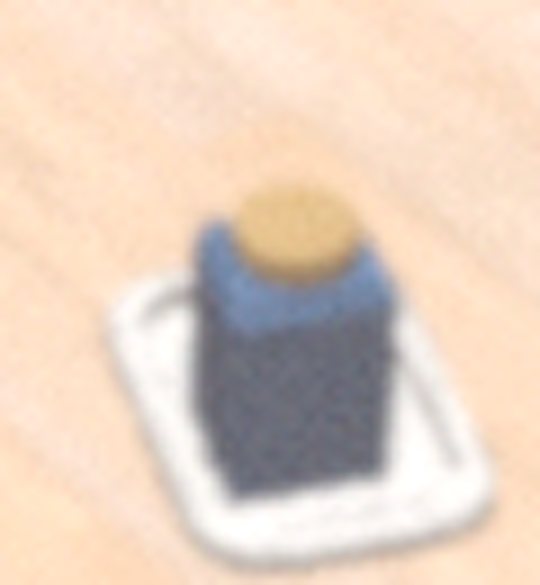

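View pics/t28.png

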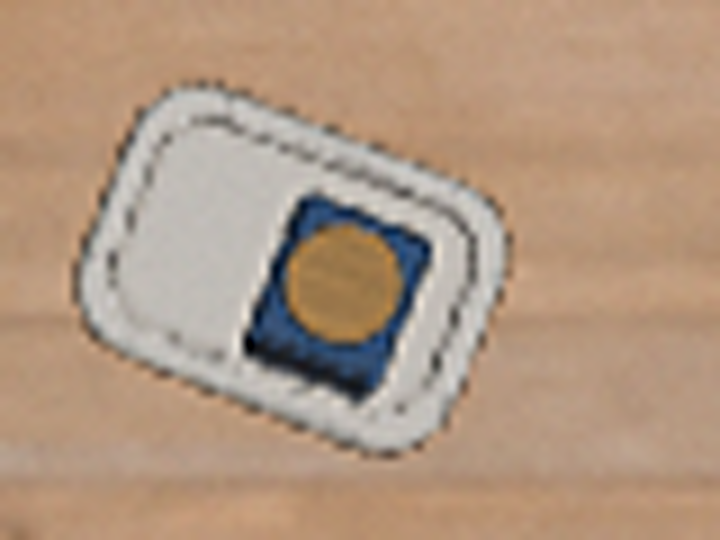

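View pics/s28f.png

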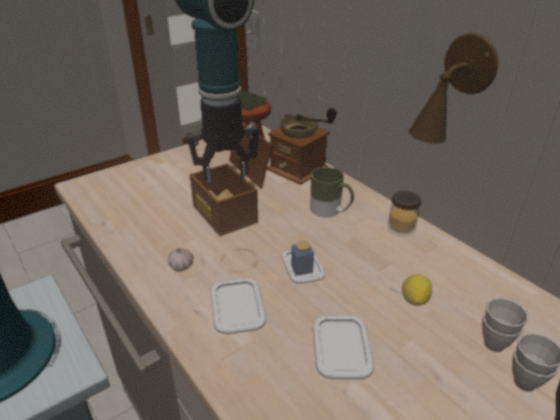

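```bash
python3 - <<'E'
from h import *
c=cam("top"); f=lambda u,v,z:back(c,u/9+270,v/9+170,z)
a=np.radians(-21.6); R=np.array([[np.cos(a),np.sin(a)],[-np.sin(a),np.cos(a)]]); D=np.array([.5847,-.1399])
g=lambda P:(R@(P[:2]-D)*1e3).round(1)
print("stopper",f(345,283,.073),g(f(345,283,.073)))
# foot near corners on the floor, robot-side
for u,v in((247,352),(360,402)): print("foot",g(f(u,v,.005)))
for u,v in((308,190),(432,240)): print("topface far",g(f(u,v,.064)))
im=c["color"][170:230,270:350].astype(int); 
m=((im[...,2]>im[...,0]+15)).astype(np.uint8); ys,xs=np.nonzero(m); print(xs.min()*9,xs.max()*9,ys.min()*9,ys.max()*9)
W=np.array([g(f(u,v,.010)) for u,v in((80,290),(510,235),(210,83),(395,455))]); print(W.tolist())
s=st(); print(s["tool_pos"],s["Rm"].round(3).tolist())
E
```

```text
stopper [ 0.57353222 -0.15109028  0.073     ] [ -6.3 -14.5]
foot [-24.7   2. ]
foot [-26.1 -30.1]
topface far [13.1  2.4]
topface far [ 12.7 -30.8]
252 423 198 378
[[-26.0, 48.4], [28.4, -50.5], [37.1, 36.7], [-36.1, -43.4]]
[0.49683546 0.00216094 0.17530021] [[0.93, 0.002, 0.368], [-0.368, -0.001, 0.93], [0.002, -1.0, 0.0]]
```

```bash
python3 - <<'E'
from h import *
s=st(); a=np.radians(-21.6); R=np.array([[np.cos(a),np.sin(a)],[-np.sin(a),np.cos(a)]]); D=np.array([.5847,-.1399])
P=D+R.T@[-.0051,-.0135]; print(P,to(s,[*P,.028]))
E
```

```text
[ 0.57498846 -0.15057455] [ 0.1285  0.1476 -0.1133]
```

arm_command([
  [0.02,0,-0.02,0],
  [0.04,0,-0.035,0],
  [0.04,0,-0.035,0],
  [0.0285,0,-0.0233,0],
  [0,0,0,0],
  [0,0.03,0,0],
  [0,0.04,0,0],
  [0,0.04,0,0],
  [0,0,0,0],
])

```text
time: 31.42
tool_pos: [0.5698, -0.1488, 0.0603]
tcp_rot: [-1.549, 0.303, -0.289]
wrist_force: [0.8, 0.0, -0.4]
width: 0.728
```

```bash
python3 - <<'E'
from h import *
s=st(); print(to(s,[.57499,-.15057,.028]))
d=cam("scene"); crop(d,"s29",255,195,345,285,8)
E
```

```text
[0.0058 0.0323 0.0003]
```

View pics/s29.png

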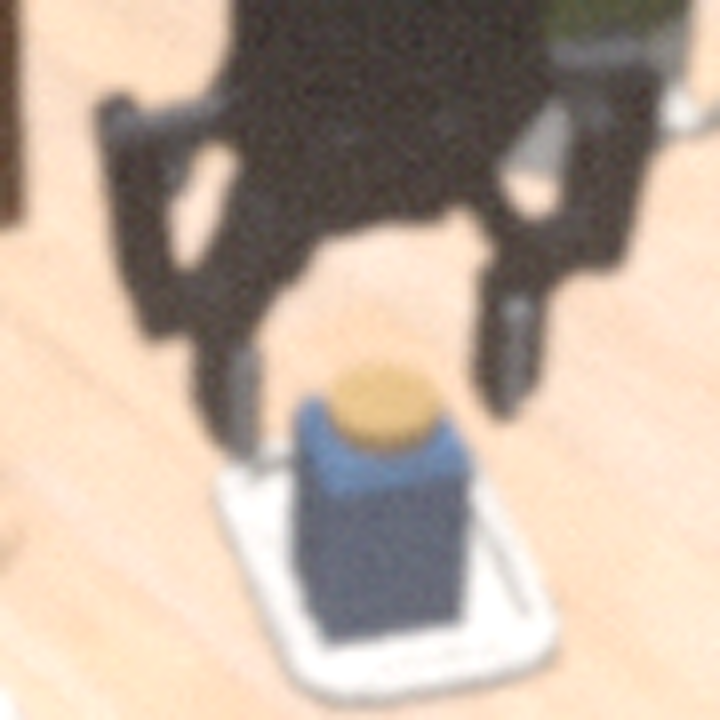

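arm_command([
  [0.0055,0,0,0],
  [0,0.012,0,0],
  [0,0.01,0,0],
  [0,0.006,0,0],
  [0,0.004,0,0],
  [0,0,0,0],
])

```text
time: 32.22
tool_pos: [0.5784, -0.1518, 0.0315]
tcp_rot: [-1.55, 0.296, -0.295]
wrist_force: [0.5, 0.1, -0.4]
width: 0.723
```

```bash
python3 - <<'E'
from h import *
s=st(); print(to(s,[.57499,-.15057,.028]),s["wrist_force"])
d=cam("scene"); crop(d,"s30",255,195,345,285,8)
E
```

```text
[-0.0036  0.0035 -0.0001] [ 0.46247873  0.05420007 -0.35083823]
```

View pics/s30.png

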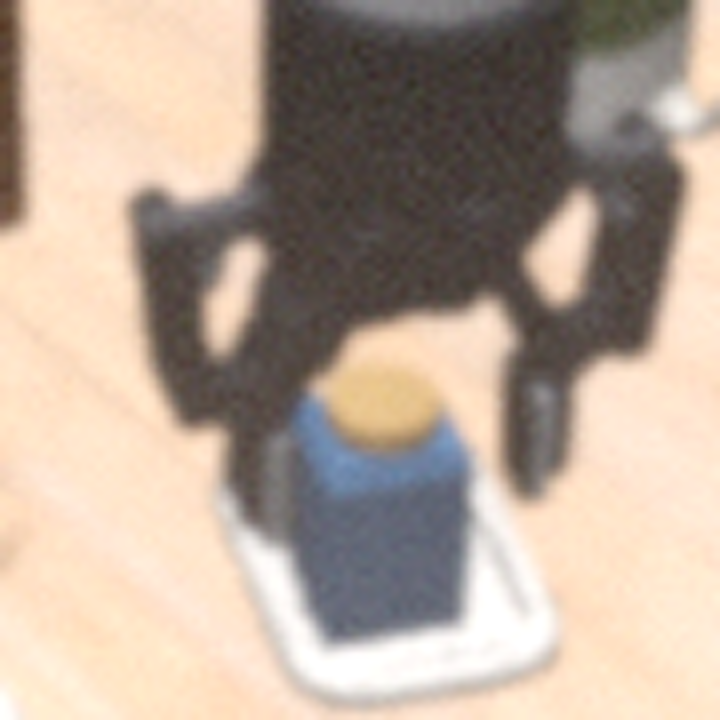

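arm_command([
  [-0.004,0.0015,0,0],
  [0,0.0015,0,0],
  [0,0,0,0],
  [0,0,0,0],
])

```text
time: 32.78
tool_pos: [0.5752, -0.1505, 0.0292]
tcp_rot: [-1.551, 0.295, -0.296]
wrist_force: [0.6, 0.3, 0.6]
width: 0.726
```

arm_command([
  [0,0,0,0],
  [0,0,0,0],
  [0,0,0,0],
  [0,0,0,0],
  [0,0,0,0],
], fingers=0.0, newtons=25)

```text
time: 33.4
tool_pos: [0.5754, -0.1506, 0.0293]
tcp_rot: [-1.551, 0.295, -0.296]
wrist_force: [0.2, -1.1, 1.4]
width: 0.465
```

```bash
python3 - <<'E'
from h import *
s=st(); print(to(s,[.57499,-.15057,.028]),s["wrist_force"])
d=cam("scene"); crop(d,"s31",255,195,345,285,8)
E
```

```text
[-0.0003  0.0013 -0.0001] [ 0.15641332 -1.14327519  1.42597846]
```

View pics/s31.png

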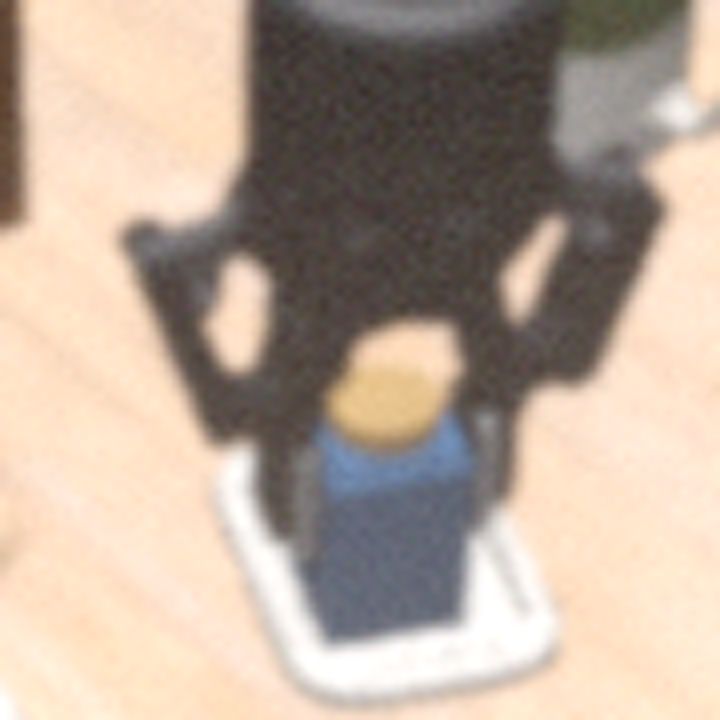

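arm_command([
  [0,-0.002,0,0],
  [0,-0.003,0,0],
  [0.003,0,0.005,0],
  [0.003,0,0.006,0],
  [0,0,0.003,0],
  [0,0,0,0],
  [0,0.002,0,0],
  [0,0.0015,0,0],
  [0,0,0,0],
  [0,0,0,0],
])

```text
time: 34.7
tool_pos: [0.5858, -0.1398, 0.0305]
tcp_rot: [-1.55, 0.296, -0.296]
wrist_force: [0.2, -0.9, -1.5]
width: 0.464
```

arm_command([
  [0,0.001,0,0],
  [0,0,0,0],
  [0,0,0,0],
])

```text
time: 35.08
tool_pos: [0.5859, -0.1397, 0.0296]
tcp_rot: [-1.551, 0.296, -0.296]
wrist_force: [-0.9, -0.1, -1.5]
width: 0.467
```

```bash
python3 - <<'E'
from h import *
s=st(); print(to(s,[.57499,-.15057,.028]),s["wrist_force"])
d=cam("scene"); crop(d,"s32",255,195,345,285,8)
E
```

```text
[-0.0061  0.0016 -0.0141] [-0.93829286 -0.08446468 -1.53790058]
```

View pics/s32.png

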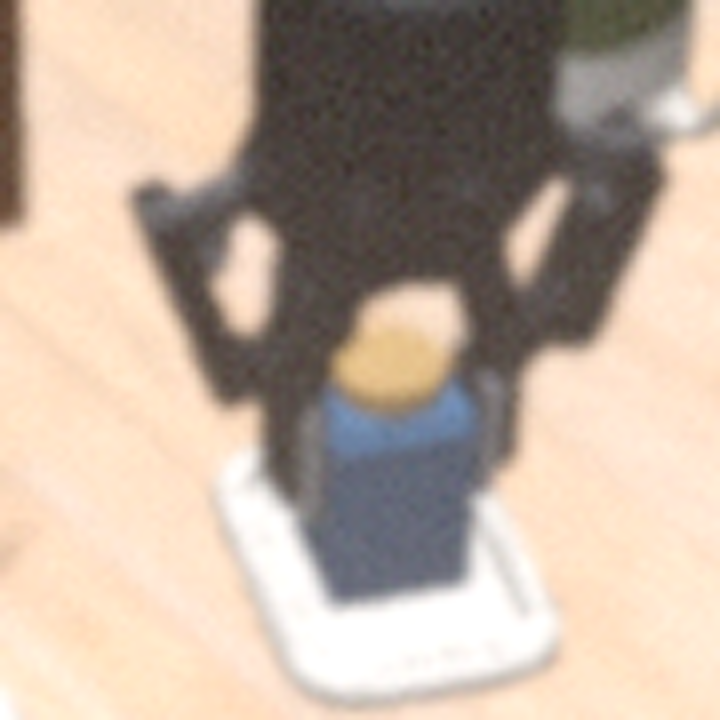

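Looks central now. I'll lower the last millimetre until it touches.

arm_command([
  [0,0.0006,0,0],
  [0,0,0,0],
  [0,0,0,0],
])

```text
time: 35.5
tool_pos: [0.586, -0.1397, 0.0293]
tcp_rot: [-1.551, 0.295, -0.296]
wrist_force: [-0.5, 0.4, 1.3]
width: 0.464
```

arm_command([
  [0,0.0006,0,0],
  [0,0,0,0],
  [0,0,0,0],
])

```text
time: 35.88
tool_pos: [0.586, -0.1397, 0.0293]
tcp_rot: [-1.551, 0.295, -0.296]
wrist_force: [-2.3, 0.6, 5.8]
width: 0.465
```

Contact at about 6 N. Now I'll release, rise straight up and move off.

arm_command([
  [0,0,0,0],
  [0,0,0,0],
  [0,0,0,0],
  [0,0,0,0],
  [0,-0.01,0,0],
  [0,-0.02,0,0],
  [0,-0.04,0,0],
  [0,-0.04,0,0],
  [0,-0.04,0,0],
  [-0.03,0,0.02,0],
  [-0.04,0,0.03,0],
  [-0.05,0,0.03,0],
  [-0.02,0,0.01,0],
  [0,0,0,0],
], fingers=0.062)

```text
time: 37.62
tool_pos: [0.4886, -0.0038, 0.1798]
tcp_rot: [-1.551, 0.292, -0.296]
wrist_force: [-0.0, -0.4, 0.4]
width: 0.725
```

```bash
python3 - <<'E'
from h import *
d=cam("scene"); cv2.imwrite("pics/s33f.png",cv2.cvtColor(d["color"],cv2.COLOR_RGB2BGR))
c=cam("top"); crop(c,"t33",270,170,350,230,9); cv2.imwrite("pics/t33f.png",cv2.cvtColor(c["color"],cv2.COLOR_RGB2BGR))
E
```

```text
(no output)
```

View pics/s33f.png

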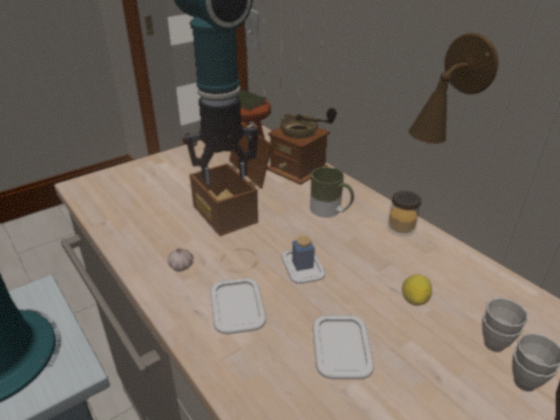

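View pics/t33.png

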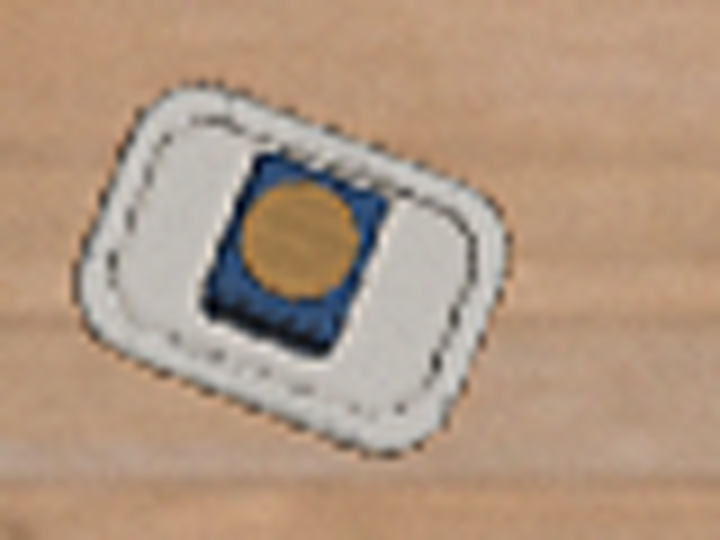

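View pics/t33f.png

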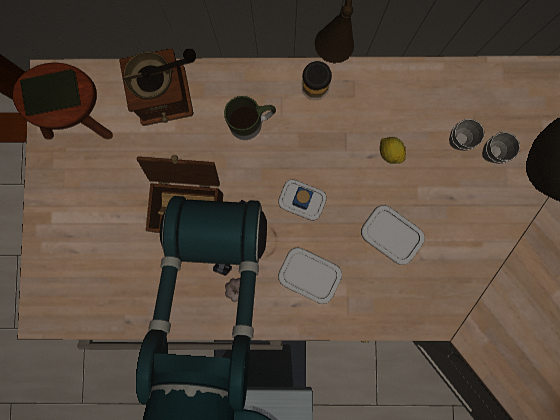

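```bash
python3 - <<'E'
from h import *
c=cam("top"); P=back(c,300/9+270,240/9+170,.073); print(P-[.5847,-.1399,0]); s=st(); print(s["time"],s["wrist_force"]); print(job.finish_job())
E
```

```text
[-0.00049004 -0.00017435  0.073     ]
37.775 [-0.68070993 -1.09959023  0.15235716]
the job is handed in; nothing more can be done
None
```

I opened the lid past its balance point and it rests back by itself. The blue jar now stands upright in the middle of the small white dish. I handed the job in at 37.8 s of the 54 s allowed.

**How it went:**
- **Lid:** I gripped the knob, swung the lid back and let go. It was still open in the last pictures.
- **Jar lean:** I lifted the jar out still leaning. I took out most of the lean by pressing it lightly against the outside of the box's side wall, with up to about 27 N at the wrist. I squared up the rest on the dish floor, with up to about 15 N.
- **Placing:** My first release left the jar upright but about 15 mm off the middle. I regripped it, lifted it a few millimetres, moved it and set it down again at about 6 N.

**Last checks:**
- The top camera puts the jar's stopper within about 1 mm of the dish centre, with the jar upright.
- The mug, garlic and lemon appear undisturbed in the final pictures, judged by eye.
- The gripper was open and clear of everything, and the wrist force read about 1 N.

**What disagreed:**
- The arm's position readings and the cameras differed by 1 to 3 mm.
- After the first release, a fit to the scene camera suggested about 8 degrees of lean. The top camera showed the jar upright, and I went by that view.

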